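# Rehearse an auto-injector on the tilted practice pad: press to the click and hold

### The job

Rehearse an injection before the vaccination session: lift the white-and-green auto-injector trainer out of the pen stand and press its green sprung guard squarely onto the tilted practice pad, inside the printed ring, until it snaps in with a click, firmly but without ramming it. Keep it pressed in there, square to the pad, for at least three seconds and finish still holding it pressed in, as for a real injection. Do not push the guard in anywhere else, and leave the other pens, the sanitiser, the carton and the pad's tilt as they are.

Things in the scene. Friction and masses are not known exactly. Their poses are not given: they have to be found in the camera images.
- trainer_grip (a point): Auto-injector trainer: round white pen, green collar and end cap, ~90 g, hanging nose down in one hole of the stand. Point: on its axis, mid-handle; z axis from nose to end cap. Handle 24 mm in diameter, from 30 mm below to 30 mm above this point. Then, going down: collar 36 mm wide, 6 mm thick (rests on the stand), nose barrel 24 mm wide down to -88 mm, guard foot at -106 mm when out.
- guard_foot (a point): Centre of the flat end (foot) of the trainer's green needle guard, a tube 18 mm in diameter that stands 18 mm out of the nose barrel. z axis as the pen's (from the nose to the end cap). It moves with the guard.
- guard (a joint): Travel of the trainer's guard into its nose, m: 0 out, 0.016 hard stop. Its spring always pushes back: 3 N at the start, 4 N at 0.0025, peak 9 N at 0.0045, then it snaps through: 5 N at 0.0075, 2.7 N near 0.0095 (the click), 6.3 N at 0.011, 8 N at 0.013, 9 N at 0.015. Clicked in means beyond 0.009; about 0.013 is good to hold. It springs out again when let go.
- pen_stand: Grey pen stand, 80 (x) by 250 (y) by 85 mm high, fixed; origin at the centre of its underside, z up. Top plate 12 mm thick, upper face at z = 85 mm, with three 28 mm through holes at y = -80, 0, +80 mm (x = 0), one pen in each. Pens stand up 66 mm above the plate; lift one straight up by at least 75 mm to clear it.
- practice_mount: Grey mount of the practice pad: base 140 (x) by 150 (y) by 12 mm, fixed to the desk; two side cheeks at y = +-64 mm, 90 mm high, carry the pad on a level pivot along y, 78 mm above the desk. Origin at the centre of its underside, z up; its -x side faces roughly towards the robot.
- pad_spot (a point): Centre of the black printed ring (42 mm outer, 36 mm inner diameter) on the skin-coloured practice pad (98 by 98 mm, firm, in a white tray 112 by 112 mm). z axis square out of the pad, y axis level along the pivot. The point lies 16 mm from the pivot along z.
- pad_tilt (a joint): Tilt of the practice pad about its stiff pivot, rad: 0 is level; as it grows the pad's face turns towards the mount's -x side, i.e. towards the robot. Set somewhere between 0.3 and 0.6; it stays where it is under normal pressing.
- pen_blue_grip (a point): Middle of the handle of another demonstration pen in the stand, all blue with a grey collar; same outer size as the trainer. Leave alone.
- pen_orange_grip (a point): Middle of the handle of another demonstration pen in the stand, orange with a white collar; same outer size as the trainer. Leave alone.
- carton_centre (a point): Centre of a white medicine carton with a blue and a red band, 50 by 110 by 42 mm high, lying on the desk. Leave alone.
- sanitiser_centre (a point): A hand sanitiser bottle with a white pump head, 60 mm in diameter, 168 mm high, standing on the desk; this point is on its axis 65 mm above the desk. Leave alone.
Things that resemble listed ones, but are neither listed nor needed, are in the scene too. Leave any pink look-alike of the part that bears trainer_grip alone. Of the things like the practice_mount, leave any that is yellow; of the rest the larger one is meant.

How it is judged:
By the outcome, as a careful person would: the job done as asked, in the order asked, and still so for the second after the job is handed in, while the arm keeps its last pose, push and grip.
It also fails if it takes over 48 s, if anything falls off the work surface, if the arm or the gripper's body presses on something with over 40 N, if the wrist force passes 120 N, or if a joint passes its speed limit or range.

### The arm

A 6-joint arm with a two-finger parallel gripper is mounted at the origin on the work surface. World frame = base frame: x ahead of the robot, y to its left, z up, the work surface at z = 0. Lengths are in mm, angles in rad, forces in N, time in s.
With the tool pointing down it reaches from about 350 to 975 mm from the base axis. Payload 17.4 kg.
Tool frame: the origin (TCP) lies midway between the tips of the shut fingers; the grasp point (between the pads) lies 19 mm behind it; x points along the fingers, z is the direction in which the jaws open and shut, and the axes are right-handed (so a half turn about x gives the same grasp; the last joint's range is limited). The gripper opens to 85 mm and grips with 20 to 120 N. Pads are 22 mm wide; open, the fingers measure 114 mm over their backs; the gripper's body (76 mm by 85 mm) begins 54 mm behind the grasp point. The pads swing forward as they close: fully open they stand 13 mm farther back than shut.
Start: joints at [-1.238, 0.116, 1.442, -0, 1.584, -0.038], TCP at [244.585, -629.135, 207.403] pointing down, gripper open.
Joint ranges: [-2.83, 2.83], [-0.83, 2.19], [0.07, 2.5], [-1.14, 4.28], [0.01, 3], [-2.97, 2.97]. Speed limits (rad/s): [1.89, 1.89, 2.22, 3.14, 3.14, 3.14].

### API

Orientations are given as a rotation vector (axis times angle).
In Python, from workcell import r gives the robot as it stands. The module is installed in compiled form; this text tells all that it offers.
- The arm moves only by the tool jog_arm, never from a script. Its argument "plan" is one flat list of numbers, 5 for each row, row after row: the shift along the tool's x, y, z in m, then the turn about the tool's x in degrees, then the finger opening in m, from 0 to 0.0854. A call has 1 to 5 rows; each row shifts and turns the commanded pose from where the row before left it, along the tool's axes as they then stand; what a row does not reach is not made up. A row lasts 1/8 s, in which the tool goes at most 62.5 mm and 10.7 degrees, less where a joint would pass 70% of its speed; a pose out of reach is approached as far as the arm can. A call with a gripper value outside its range is refused whole. The fingers move at their own pace and stop on an object; "newtons" is the grip in N (left out, the last holds). Time passes only in rows, so rows that do not move let the fingers close. It gives the time, the measured TCP pose, the force and the opening at its end, in the units of the state.
- r.observe(): the state, without advancing time (a new reading comes with each control period).
- r.get_image(name): name is "scene" or "top" or "wrist"; returns the picture (480x640x3 uint8, red, green, blue); there is no depth.
- r.camera_model(name): a dict with "intrinsics" (3x3 intrinsics, pixels), "k1" (the pictures are not rectified: a ray, as slopes to the right and down, at radius r is drawn at 1 + k1 r^2 times it, then the intrinsics apply), "pose" (4x4, takes a point from camera to world coordinates); the wrist camera has in their place "tool_from_camera" (4x4, takes a point from camera to tool coordinates, whose origin is the TCP and whose axes are the tool frame's). Camera axes: x right, y up, looking along -z (the intrinsics and any distortion apply to the point x, -y, -z); pixel columns grow to the right and rows downward; lengths in mm; the calibration is good to about 2 mm. A picture is of the moment at which its call begins: read the wrist's pose just before it. camera_model takes no time and is no camera call.
- r.hand_in(): hands the job in, once; it reports no verdict.
The state is a dict: "clock": time; "joints": joint angles; "qd": joint speeds; "tau": joint torques, N m; "ee_pos": TCP position; "ee_rot": TCP orientation; "contact_force": force on the tool from outside, world axes, zero at the start; "moment": the same for the moment, N m; "opening": finger opening in mm.
Only numpy, scipy, OpenCV 4.12 (cv2) and the standard library are available. Lean on these libraries where they do the work, as an engineer would, in place of code of your own. Each camera call takes 0.05 s, during which the arm holds its last target.

## Working session

There is one attempt and no reset: what is moved stays moved. The work goes in short steps, Python scripts to look and compute and a tool call to move; the robot and the scene stay as the last step left them, time stands still between calls to the robot, and variables do not carry over. Pictures are saved under pics/ and viewed, and the job is handed in when it is done.

Besides the shell and the picture viewer there is one more tool, called after ">>>" in YAML: its name, and indented under it one key for each argument. jog_arm: Moves the arm, as the interface text tells. Its arguments: {"type":"object","properties":{"plan":{"type":"array","items":{"type":"number"}},"newtons":{"type":"number"}},"required":["plan"]}

```bash
mkdir -p pics; cat > h.py <<'E'
from workcell import r
import numpy as np, cv2
from scipy.spatial.transform import Rotation as R
def save(n,f):
    im=r.get_image(n); cv2.imwrite(f,im[:,:,::-1]); return im
def pose(name):
    m=r.camera_model(name)
    if name!='wrist': return np.array(m['pose']),m
    s=r.observe(); T=np.eye(4); T[:3,:3]=R.from_rotvec(s['ee_rot']).as_matrix(); T[:3,3]=s['ee_pos']
    return T@np.array(m['tool_from_camera']),m
def ray(name,u,v,P=None):
    T,m=pose(name); T=T if P is None else P
    K=np.array(m['intrinsics']); k=m['k1']
    d=cv2.undistortPoints(np.array([[[u,v]]],float),K,np.array([k,0,0,0.]))[0,0]
    d=np.array([d[0],-d[1],-1]); w=T[:3,:3]@d; return T[:3,3],w/np.linalg.norm(w)
def onz(name,u,v,z,P=None):
    o,d=ray(name,u,v,P); return o+d*(z-o[2])/d[2]
def proj(name,p,P=None):
    T,m=pose(name); T=T if P is None else P
    c=T[:3,:3].T@(np.array(p,float)-T[:3,3]); s=np.array([c[0],-c[1]])/-c[2]
    s=s*(1+m['k1']*(s@s)); K=np.array(m['intrinsics']); return (K@[s[0],s[1],1])[:2]
def tri(rs):
    A=np.zeros((3,3));b=np.zeros(3)
    for o,d in rs:
        Q=np.eye(3)-np.outer(d,d);A+=Q;b+=Q@o
    x=np.linalg.solve(A,b); return x,[np.linalg.norm((np.eye(3)-np.outer(d,d))@(x-o)) for o,d in rs]
E
python3 - <<'E'
from h import *
np.set_printoptions(precision=3,suppress=True)
for n in ['scene','top','wrist']: save(n,f'pics/{n}0.png')
for n in ['scene','top','wrist']: print(r.camera_model(n))
print(r.observe())
E
```

```text
{'intrinsics': array([[436.281,   0.   , 316.065],
       [  0.   , 436.281, 247.201],
       [  0.   ,   0.   ,   1.   ]]), 'k1': 0.005466488303859332, 'pose': array([[  -0.328,   -0.489,    0.808, 1271.007],
       [   0.945,   -0.169,    0.281,  302.312],
       [  -0.001,    0.856,    0.518,  549.458],
       [   0.   ,    0.   ,    0.   ,    1.   ]])}
{'intrinsics': array([[582.557,   0.   , 320.649],
       [  0.   , 582.557, 238.654],
       [  0.   ,   0.   ,   1.   ]]), 'k1': -0.13393019414633556, 'pose': array([[  -0.011,    0.984,   -0.177,  376.839],
       [  -1.   ,   -0.012,   -0.006,   65.828],
       [  -0.008,    0.177,    0.984, 1164.835],
       [   0.   ,    0.   ,    0.   ,    1.   ]])}
{'intrinsics': array([[396.212,   0.   , 313.865],
       [  0.   , 396.212, 236.43 ],
       [  0.   ,   0.   ,   1.   ]]), 'k1': -0.08984213951334935, 'tool_from_camera': array([[   0.001,    0.262,   -0.965, -166.773],
       [   0.001,    0.965,    0.262,   65.687],
       [   1.   ,   -0.001,    0.   ,   -0.139],
       [   0.   ,    0.   ,    0.   ,    1.   ]])}
{'clock': 0.15, 'joints': array([-1.238,  0.116,  1.442,  0.   ,  1.584, -0.038]), 'qd': array([-0.001, -0.002, -0.002,  0.   ,  0.001,  0.002]), 'tau': array([  0.001, -73.251, -63.285,  -0.   ,   0.005,   0.   ]), 'ee_pos': array([ 244.512, -628.972,  206.866]), 'ee_rot': array([ 0.932,  1.363, -0.932]), 'contact_force': array([-0.573, -0.052, -0.117]), 'moment': array([ 0.019,  0.006, -0.027]), 'opening': 85.40260309638336}
```

View pics/scene0.png

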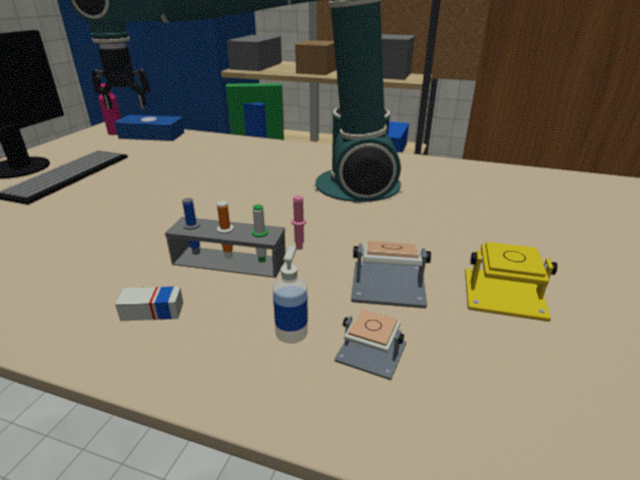

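View pics/top0.png

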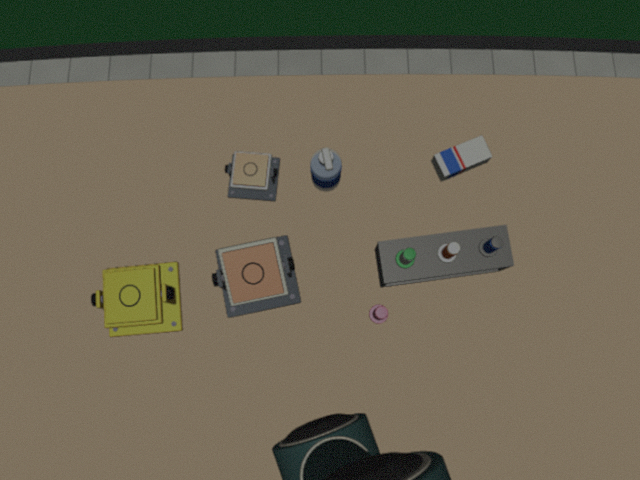

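View pics/wrist0.png

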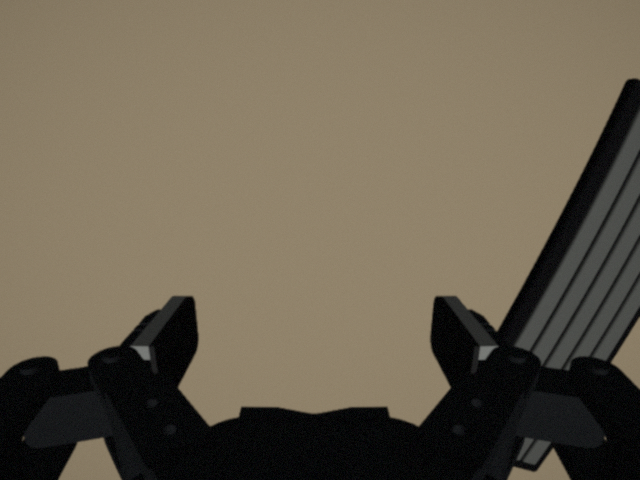

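Nothing has moved yet, so here are the candidates.
- **Pens (scene / top):** green-and-white trainer in the stand at (259,219) / (406,257), orange at (224,217), blue at (189,212), and a free-standing pink look-alike at (298,222). The trainer is the green one.
- **Mounts (top):** large grey at (252,273), small grey at (250,170), yellow at (130,296). The large grey one is meant.

Next I'll check close crops.

```bash
python3 - <<'E'
from h import *
t=cv2.imread('pics/top0.png');s=cv2.imread('pics/scene0.png')
a=cv2.resize(t[220:330,200:300],None,fx=4,fy=4,interpolation=2)
b=cv2.resize(t[220:330,370:520],None,fx=4,fy=4,interpolation=2)
cv2.imwrite('pics/ctop.png',cv2.resize(np.hstack([a,b]),(800,352)))
cv2.imwrite('pics/cscene.png',cv2.resize(s[180:320,160:440],None,fx=2.8,fy=2.8,interpolation=2))
o=r.observe();print(R.from_rotvec(o['ee_rot']).as_matrix().round(4))
E
```

```text
[[-3.000e-04  9.320e-01  3.623e-01]
 [ 8.000e-04  3.623e-01 -9.320e-01]
 [-1.000e+00  0.000e+00 -9.000e-04]]
```

View pics/ctop.png

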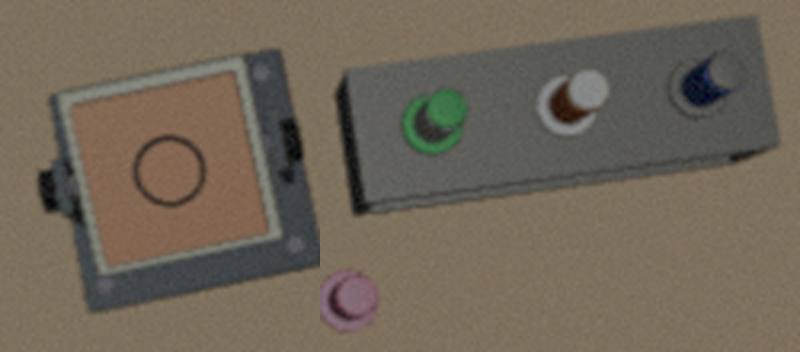

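View pics/cscene.png

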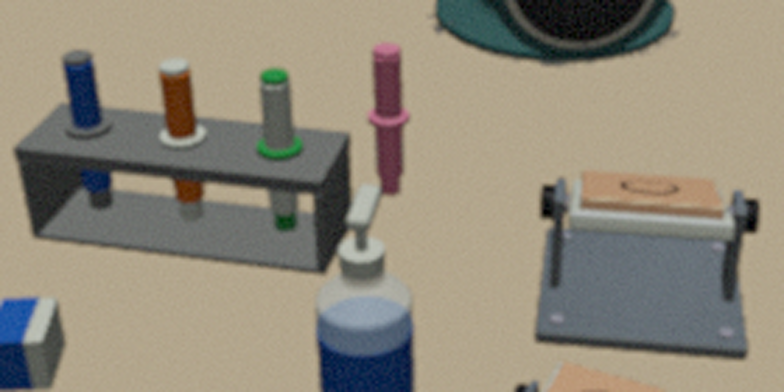

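The crops confirm the trainer (white handle, green collar and cap) at the +y end of the stand, and the larger grey mount with an orange pad and black ring. Now I'll measure them.

```bash
python3 - <<'E'
from h import *
np.set_printoptions(precision=1,suppress=True)
im={n:cv2.imread(f'pics/{n}0.png') for n in('top','scene')}
def hsv(n): return cv2.cvtColor(cv2.GaussianBlur(im[n],(3,3),0),cv2.COLOR_BGR2HSV)
# green
for n,box in(('top',(385,235,430,280)),('scene',(240,195,280,245))):
    h=hsv(n);m=cv2.inRange(h,(45,110,50),(80,255,255));x0,y0,x1,y1=box
    k=np.zeros_like(m);k[y0:y1,x0:x1]=m[y0:y1,x0:x1]
    c,l,st,ce=cv2.connectedComponentsWithStats(k)
    print(n,[(st[i],ce[i]) for i in range(1,c) if st[i][4]>5])
# pad
for n,box in(('top',(205,230,305,320)),('scene',(350,235,435,270))):
    h=hsv(n);x0,y0,x1,y1=box
    b=im[n].astype(int);print(n,h[273,235] if n=='top' else h[258,380])
    m=cv2.inRange(h,(5,85,60),(15,255,255));k=np.zeros_like(m);k[y0:y1,x0:x1]=m[y0:y1,x0:x1]
    k=cv2.morphologyEx(k,cv2.MORPH_CLOSE,np.ones((7,7)))
    cs,_=cv2.findContours(k,0,2);c=max(cs,key=cv2.contourArea);print('pad',cv2.contourArea(c),cv2.minAreaRect(c))
    ap=cv2.approxPolyDP(cv2.convexHull(c),4,True)[:,0];print(ap.tolist())
    # ring
    fill=np.zeros_like(k);cv2.drawContours(fill,[c],-1,255,-1);fill=cv2.erode(fill,np.ones((5,5)))
    g=im[n].max(2);med=np.median(g[fill>0]);rm=((g<med*0.75)&(fill>0))
    ys,xs=np.nonzero(rm);print('ring',len(xs),xs.min(),xs.max(),ys.min(),ys.max())
    print(cv2.fitEllipse(np.stack([xs,ys],1).astype(np.float32)))
# stand top plate, top view
h=hsv('top');g=im['top']
print(g[262,430],h[262,430],h[262,360])
m=cv2.inRange(h,(0,0,30),(180,45,130));k=np.zeros_like(m);k[215:300,365:525]=m[215:300,365:525]
k=cv2.morphologyEx(k,cv2.MORPH_CLOSE,np.ones((5,5)))
cs,_=cv2.findContours(k,0,2);c=max(cs,key=cv2.contourArea)
print(cv2.contourArea(c),cv2.minAreaRect(c),cv2.boxPoints(cv2.minAreaRect(c)))
print('pens', proj('top',[0,0,0]))
E
```

```text
top [(array([404, 249,  11,  10,  86], dtype=int32), array([409.3, 253.5])), (array([397, 252,  16,  15,  42], dtype=int32), array([402. , 261.5]))]
scene [(array([254, 205,   8,   5,  31], dtype=int32), array([257.5, 206.9])), (array([252, 230,  16,   7,  55], dtype=int32), array([259.6, 233.5]))]
top [ 13  93 131]
pad 2434.5 ((252.65606689453125, 272.3951110839844), (50.21714401245117, 50.84572982788086), 77.90524291992188)
[[272, 244], [282, 291], [234, 301], [223, 254]]
ring 126 242 263 262 284
((252.47914123535156, 273.0128173828125), (20.944164276123047, 20.954240798950195), 57.3242301940918)
scene [ 55  10 152]
pad 489.0 ((392.5228271484375, 248.68020629882812), (47.87801742553711, 11.827010154724121), 4.085616588592529)
[[369, 242], [413, 245], [416, 256], [370, 253]]
ring 4 382 401 245 247Traceback (most recent call last):
  File "<stdin>", line 23, in <module>
cv2.error: OpenCV(4.12.0) /io/opencv/modules/imgproc/src/shapedescr.cpp:361: error: (-201:Incorrect size of input array) There should be at least 5 points to fit the ellipse in function 'fitEllipseNoDirect'
```

```bash
python3 - <<'E'
from h import *
np.set_printoptions(precision=1,suppress=True)
im=cv2.imread('pics/top0.png');h=cv2.cvtColor(cv2.GaussianBlur(im,(3,3),0),cv2.COLOR_BGR2HSV)
m=cv2.inRange(h,(45,110,50),(80,255,255));k=m.copy();k[:]=0;k[235:280,385:430]=m[235:280,385:430]
cs,_=cv2.findContours(cv2.morphologyEx(k,cv2.MORPH_CLOSE,np.ones((9,9))),0,1)
print('cap top',onz('top',409.3,253.5,151),'tri',tri([ray('top',409.3,253.5),ray('scene',257.5,206.9)]))
# collar: from left/bottom extents
print('collar scene', onz('scene',259.6,234,91), 'whole collar top approx', onz('top',405,258,91))
m=cv2.inRange(h,(0,0,30),(180,45,130));
print(im[262,430],h[262,430],h[262,360])
k[:]=0;k[215:300,365:525]=m[215:300,365:525]
cs,_=cv2.findContours(cv2.morphologyEx(k,cv2.MORPH_CLOSE,np.ones((5,5))),0,2);c=max(cs,key=cv2.contourArea)
print(cv2.contourArea(c),cv2.minAreaRect(c));
for p in cv2.approxPolyDP(cv2.convexHull(c),4,True)[:,0]: print(p,onz('top',*p,85))
# far corners by eye in crop
for p in [(376.5,243),(507,226.5),(511.5,263.5),(381,281)]: print(p,onz('top',*p,85))
print('ring: tri',tri([ray('top',252.5,273),ray('scene',392,246)]),onz('top',252.5,273,92))
for t,s in [((272,244),(369,242)),((223,254),(413,245))]: pass
for P in [(272,244),(282,291),(234,301),(223,254)]: print(onz('top',*P,90))
print('sanit',onz('top',326,160,165),'scene', onz('scene',291,325,0),'pink',onz('top',380,312,136))
print('carton',onz('top',462,160,42))
E
```

```text
cap top [530.6 -83.9 151. ] tri (array([531. , -84.4, 148.5]), [np.float64(0.12389223515553821), np.float64(0.1238922351554622)])
collar scene [543.2 -78.2  91. ] whole collar top approx [531.3 -84.4  91. ]
[89 93 94] [23 11 94] [ 18  65 125]
5918.5 ((444.0720520019531, 255.2904052734375), (46.19121551513672, 135.4017333984375), 82.40535736083984)
[506 226] [ 591.3 -282.2   85. ]
[511 266] [ 514.1 -286.8   85. ]
[381 285] [482.  -38.7  85. ]
[378 241] [565.2 -35.4  85. ]
(376.5, 243) [561.4 -32.4  85. ]
(507, 226.5) [ 590.3 -284.1   85. ]
(511.5, 263.5) [ 518.9 -288.1   85. ]
(381, 281) [489.5 -38.9  85. ]
ring: tri (array([506.1, 199.4,  94.4]), [np.float64(0.13388085696360064), np.float64(0.13388085696354954)]) [506.4 199.8  92. ]
[561.  163.8  90. ]
[472.6 145.   90. ]
[454.8 234.   90. ]
[543. 256.  90.]
sanit [699.6  61.  165. ] scene [695.4  52.3   0. ] pink [429.4 -30.8 136. ]
carton [ 737.  -215.1   42. ]
```

>>> jog_arm:
  plan: [0, 0.03, -0.026, 0, 0.06, 0, 0.039, -0.034, 0, 0.06, 0, 0.039, -0.034, 0, 0.06, 0, 0.039, -0.034, 0, 0.06, 0, 0.039, -0.034, 0, 0.06]

```text
clock: 0.78
ee_pos: [359.7, -409.2, 207.2]
ee_rot: [0.932, 1.362, -0.932]
contact_force: [2.0, -0.6, -0.2]
opening: 60.1
```

>>> jog_arm:
  plan: [0, 0.039, -0.034, 0, 0.06, 0, 0.039, -0.034, 0, 0.06, 0, 0.039, -0.034, 0, 0.06, 0, 0.039, -0.034, 0, 0.06, 0, 0.039, -0.034, 0, 0.06]

```text
clock: 1.4
ee_pos: [479.8, -180.0, 207.4]
ee_rot: [0.932, 1.362, -0.932]
contact_force: [0.7, 0.1, -0.8]
opening: 59.9
```

>>> jog_arm:
  plan: [0, 0.03, -0.02, 0, 0.06, 0, 0, 0, 5, 0.06, 0, 0, 0, 5, 0.06, 0, 0, 0, 5, 0.06, 0, 0, 0, 0, 0.06]

```text
clock: 2.02
ee_pos: [500.0, -152.0, 207.2]
ee_rot: [1.128, 1.259, -1.128]
contact_force: [0.2, 0.1, -0.9]
opening: 59.9
```

```bash
python3 - <<'E'
from h import *
np.set_printoptions(precision=3,suppress=True)
print(R.from_rotvec(r.observe()['ee_rot']).as_matrix())
save('wrist','pics/w1.png')
for p in [(531,-84,151),(531,-84,91)]: print(proj('wrist',p))
E
```

```text
[[-0.     0.994  0.109]
 [ 0.     0.109 -0.994]
 [-1.    -0.    -0.   ]]
[200.616 179.617]
[223.878 169.151]
```

View pics/w1.png

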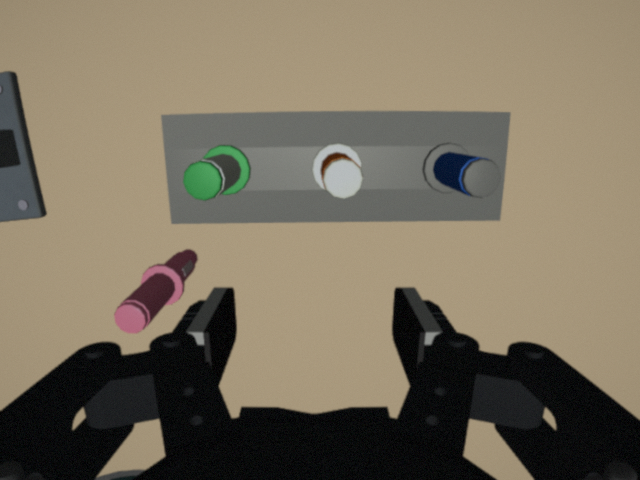

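The wrist view shows the trainer cap at about (204,180), its collar at (227,170), the stand aligned with the jaws, and the pink pen at (130,316). I'll refine from this view.

```bash
python3 - <<'E'
from h import *
np.set_printoptions(precision=1,suppress=True)
im=cv2.imread('pics/w1.png');h=cv2.cvtColor(im,cv2.COLOR_BGR2HSV)
m=cv2.inRange(h,(45,100,40),(80,255,255))
c,l,st,ce=cv2.connectedComponentsWithStats(m)
print([(st[i],ce[i]) for i in range(1,c) if st[i][4]>50])
capc=onz('wrist',204,180.3,151);print(capc)
cs,_=cv2.findContours(m,0,1);c=max(cs,key=cv2.contourArea)[:,0].astype(float)
# collar: points right of x=228
pts=np.array([onz('wrist',*p,91) for p in c if p[0]>222])[:,:2]
A=np.c_[2*pts,np.ones(len(pts))];s=np.linalg.lstsq(A,(pts**2).sum(1),rcond=None)[0];print('collar',s[:2],np.sqrt(s[2]+s[:2]@s[:2]))
pts=np.array([onz('wrist',*p,151) for p in c if p[0]<206])[:,:2]
A=np.c_[2*pts,np.ones(len(pts))];s=np.linalg.lstsq(A,(pts**2).sum(1),rcond=None)[0];print('cap',s[:2],np.sqrt(s[2]+s[:2]@s[:2]))
for p in [(163,115),(509,112),(501,219),(172,222)]: print(onz('wrist',*p,85))
E
```

```text
[(array([204, 146,  46,  49, 696], dtype=int32), array([233.1, 165.6])), (array([ 183,  161,   39,   39, 1150], dtype=int32), array([202.3, 180.2]))]
[530.8 -86.  151. ]Traceback (most recent call last):
  File "<stdin>", line 10, in <module>
IndexError: too many indices for array: array is 1-dimensional, but 2 were indexed
```

```bash
python3 - <<'E'
from h import *
np.set_printoptions(precision=1,suppress=True)
im=cv2.imread('pics/w1.png');h=cv2.cvtColor(im,cv2.COLOR_BGR2HSV)
m=cv2.inRange(h,(45,100,40),(80,255,255))
cs,_=cv2.findContours(m,0,1);cs=[c[:,0].astype(float) for c in cs if cv2.contourArea(c)>300]
def fit(pts):
    A=np.c_[2*pts,np.ones(len(pts))];s=np.linalg.lstsq(A,(pts**2).sum(1),rcond=None)[0];return s[:2],np.sqrt(s[2]+s[:2]@s[:2])
for c in cs:
    x=c[:,0].mean()
    if x>215: c=c[(c[:,0]>230)];print('collar',fit(np.array([onz('wrist',*p,91)[:2] for p in c])))
    else: print('cap',fit(np.array([onz('wrist',*p,151)[:2] for p in c])), onz('wrist',202.3,180.2,151))
for p in [(163,115),(509,112),(501,219),(172,222)]: print(onz('wrist',*p,85))
E
```

```text
cap (array([530.7, -84.9]), np.float64(10.677489249891844)) [530.8 -85.  151. ]
collar (array([530.9, -89. ]), np.float64(12.490618145747211))
[564.3 -36.6  85. ]
[ 594.8 -282.3   85. ]
[ 516.8 -293.8   85. ]
[486.4 -45.4  85. ]
```

>>> jog_arm:
  plan: [0, 0.019, -0.032, 0, 0.06, 0, 0.019, -0.0315, 0, 0.06, 0, 0, 0, 0, 0.06, 0, 0, 0, 0, 0.06]

```text
clock: 2.58
ee_pos: [530.9, -85.1, 207.3]
ee_rot: [1.127, 1.26, -1.128]
contact_force: [-0.5, -0.9, 0.4]
opening: 60.2
```

```bash
python3 - <<'E'
from h import *
print(r.observe()['ee_pos'])
save('wrist','pics/w2.png')
E
```

```text
[530.85995649 -85.06115834 207.31158059]
```

View pics/w2.png

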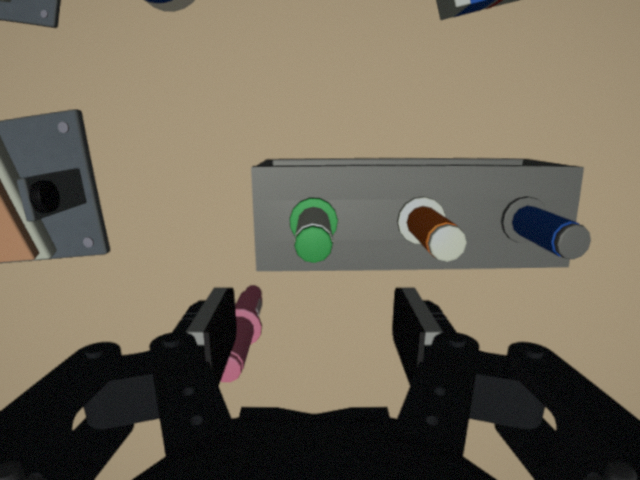

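The cap at (313,243) is centred between the jaws, and the pink pen is about 100 mm clear. Descending.

>>> jog_arm:
  plan: [0.035, 0, 0, 0, 0.06, 0.035, 0, 0, 0, 0.06, 0.032, 0, 0, 0, 0.06, 0, 0, 0, 0, 0.06, 0, 0, 0, 0, 0.045]

```text
clock: 3.25
ee_pos: [531.4, -85.4, 107.0]
ee_rot: [1.129, 1.257, -1.128]
contact_force: [-0.0, 0.2, 1.5]
opening: 45.0
```

>>> jog_arm:
  plan: [0, 0, 0, 0, 0.0, 0, 0, 0, 0, 0.0, 0, 0, 0, 0, 0.0, 0, 0, 0, 0, 0.0, 0, 0, 0, 0, 0.0]
  newtons: 40

```text
clock: 3.88
ee_pos: [531.7, -85.0, 107.1]
ee_rot: [1.129, 1.257, -1.127]
contact_force: [-1.1, 1.3, 5.3]
opening: 22.0
```

>>> jog_arm:
  plan: [-0.02, 0, 0, 0, 0.0, -0.03, 0, 0, 0, 0.0, -0.03, 0, 0, 0, 0.0, -0.015, 0, 0, 0, 0.0, 0, 0, 0, 0, 0.0]

```text
clock: 4.5
ee_pos: [531.3, -84.9, 201.6]
ee_rot: [1.129, 1.257, -1.127]
contact_force: [0.2, 0.6, -0.9]
opening: 22.5
```

```bash
python3 - <<'E'
from h import *
print(r.observe()['ee_pos'])
save('wrist','pics/w3.png');im=save('scene','pics/s3.png')[:,:,::-1]
cv2.imwrite('pics/s3c.png',cv2.resize(im[130:290,160:360],None,fx=3.5,fy=3.5,interpolation=2))
E
```

```text
[531.31151726 -84.94098665 201.64985208]
```

View pics/s3c.png

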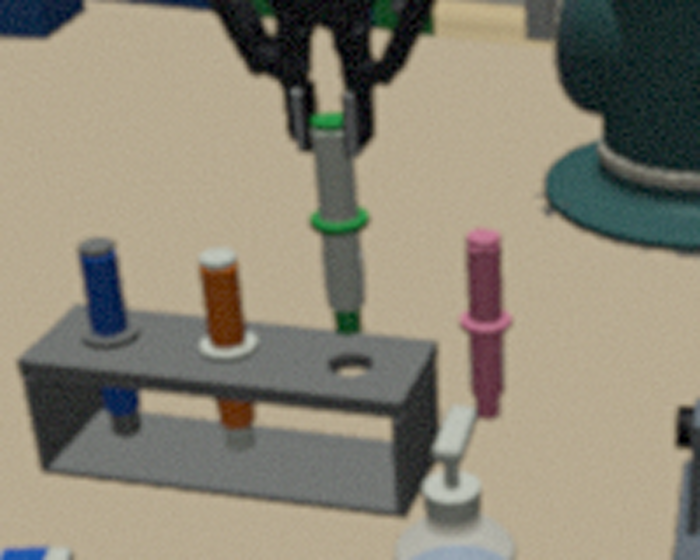

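View pics/w3.png

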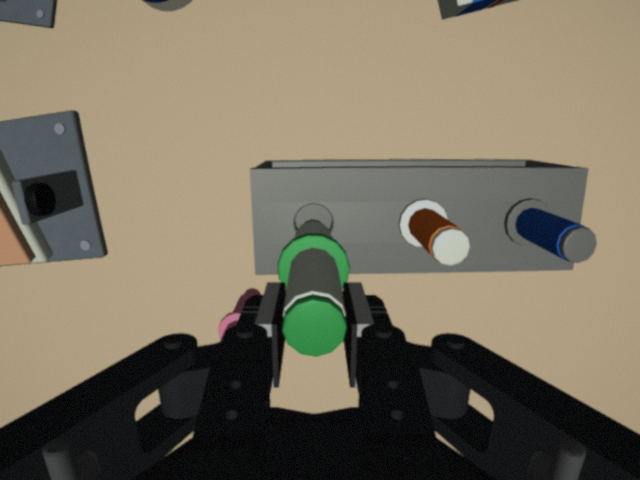

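```bash
cat >> h.py <<'E'
def green(name,f,mx=20):
    im=cv2.imread(f);h=cv2.cvtColor(im,cv2.COLOR_BGR2HSV)
    m=cv2.inRange(h,(45,100,40),(80,255,255))
    c,l,st,ce=cv2.connectedComponentsWithStats(m)
    return [(st[i].tolist(),ce[i].round(1).tolist()) for i in range(1,c) if st[i][4]>mx]
E
python3 - <<'E'
from h import *
np.set_printoptions(precision=1,suppress=True)
print(green('scene','pics/s3.png',10)); print(green('wrist','pics/w3.png',50))
T=[531.3,-85,0]
for z in (120,146,156,166,186,210,220,236): print(z,proj('scene',[531,-85,z]),proj('wrist',[531,-85,z]))
E
```

```text
[([268, 84, 15, 40, 464], [275.6, 101.9]), ([226, 89, 3, 16, 19], [227.4, 96.2]), ([231, 127, 7, 7, 27], [233.9, 130.5]), ([266, 127, 8, 12, 58], [269.6, 132.9]), ([248, 162, 10, 5, 39], [252.6, 164.3]), ([249, 190, 16, 7, 58], [256.8, 193.7]), ([256, 219, 6, 6, 30], [258.8, 221.6])]
[([278, 234, 72, 56, 1505], [312.7, 254.7]), ([282, 296, 65, 60, 2991], [314.1, 325.7])]
120 [258.3 219. ] [314.3 233.9]
146 [257.4 207.9] [314.4 245.5]
156 [257.  203.6] [314.4 250.6]
166 [256.7 199.2] [314.4 256.2]
186 [256.  190.3] [314.4 269.1]
210 [255.1 179.4] [314.4 288.5]
220 [254.8 174.7] [314.4 298.2]
236 [254.2 167.2] [314.4 316.4]
```

```bash
python3 - <<'E'
from h import *
np.set_printoptions(precision=1,suppress=True)
o=r.observe();M=R.from_rotvec(o['ee_rot']).as_matrix();p=o['ee_pos']
for x in(0,-10,-19,-30):
  for y in(11,-11):
    for z in (-12,12,): print((x,y,z),proj('wrist',p+M@[x,y,z]),proj('scene',p+M@[x,y,z]))
a=cv2.resize(cv2.imread('pics/w3.png')[220:400,230:400],None,fx=3.3,fy=3.3,interpolation=2)
b=cv2.resize(cv2.imread('pics/s3.png')[120:235,225:290],None,fx=5.16,fy=5.16,interpolation=2)[:594]
cv2.imwrite('pics/c3.png',np.hstack([a[:593,:440],b[:593]]))
E
```

```text
(0, 11, -12) [286.8 256.7] [259.5 186.8]
(0, 11, 12) [341.  256.8] [248.2 185.7]
(0, -11, -12) [287.7 302.3] [263.  182.6]
(0, -11, 12) [340.1 302.4] [252.  181.6]
(-10, 11, -12) [285.2 264.2] [259.1 182.1]
(-10, 11, 12) [342.6 264.2] [247.8 181.1]
(-10, -11, -12) [286.2 312. ] [262.7 178. ]
(-10, -11, 12) [341.5 312.1] [251.6 177. ]
(-19, 11, -12) [283.6 271.6] [258.8 177.9]
(-19, 11, 12) [344.2 271.7] [247.4 176.9]
(-19, -11, -12) [284.8 321.7] [262.4 173.9]
(-19, -11, 12) [342.9 321.8] [251.2 172.9]
(-30, 11, -12) [281.4 282. ] [258.4 172.7]
(-30, 11, 12) [346.3 282. ] [246.9 171.7]
(-30, -11, -12) [282.8 335. ] [262.1 168.7]
(-30, -11, 12) [344.9 335.1] [250.8 167.8]
```

View pics/c3.png

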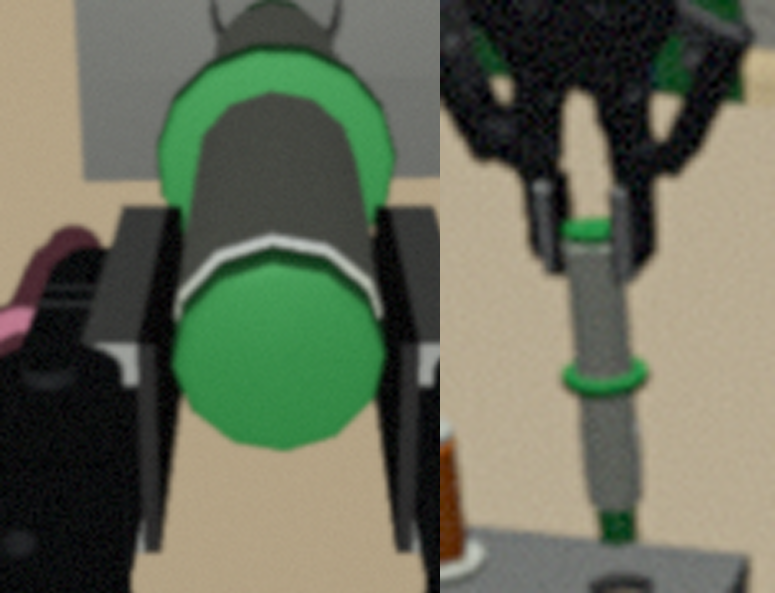

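The wrist and scene views agree that the fingertips sit about 28 mm behind the nominal TCP, so only the top 15 mm or so of the handle is gripped. I'll set the pen straight back in its hole and regrip about 20 mm lower. The image shows about 46 mm between fingertip and collar, so there is room.

>>> jog_arm:
  plan: [0.03, 0, 0, 0, 0.0, 0.03, 0, 0, 0, 0.0, 0.024, 0, 0, 0, 0.0, 0.009, 0, 0, 0, 0.0, 0, 0, 0, 0, 0.0]

```text
clock: 5.22
ee_pos: [530.9, -84.8, 107.3]
ee_rot: [1.128, 1.259, -1.129]
contact_force: [-0.1, -0.5, 0.1]
opening: 22.7
```

>>> jog_arm:
  plan: [0, 0, 0, 0, 0.045, 0, 0, 0, 0, 0.045, 0.01, 0, 0, 0, 0.045, 0.01, 0, 0, 0, 0.045, 0, 0, 0, 0, 0.045]

```text
clock: 5.85
ee_pos: [530.4, -84.8, 86.0]
ee_rot: [1.128, 1.261, -1.13]
contact_force: [-0.9, 0.7, 0.5]
opening: 45.5
```

```bash
python3 - <<'E'
from h import *
print(r.observe()['ee_pos'])
a=save('wrist','pics/w4.png')[:,:,::-1];im=save('scene','pics/s4.png')[:,:,::-1]
cv2.imwrite('pics/c4.png',np.hstack([cv2.resize(a[180:460,180:460],(450,450)),cv2.resize(im[170:280,215:295],None,fx=4.1,fy=4.1,interpolation=2)[:450]]))
E
```

```text
[530.36030984 -84.75014812  86.03141747]
```

View pics/c4.png

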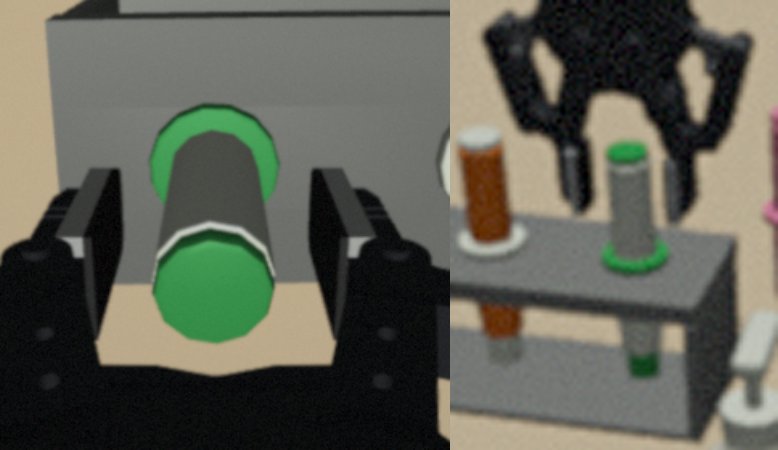

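>>> jog_arm:
  plan: [0, 0, 0, 0, 0.0, 0, 0, 0, 0, 0.0, 0, 0, 0, 0, 0.0, 0, 0, 0, 0, 0.0]
  newtons: 40

```text
clock: 6.45
ee_pos: [531.1, -84.9, 87.8]
ee_rot: [1.129, 1.258, -1.128]
contact_force: [-1.0, -0.0, 3.8]
opening: 23.0
```

>>> jog_arm:
  plan: [-0.02, 0, 0, 0, 0.0, -0.03, 0, 0, 0, 0.0, -0.03, 0, 0, 0, 0.0, -0.02, 0, 0, 0, 0.0, 0, 0, 0, 0, 0.0]

```text
clock: 7.08
ee_pos: [531.5, -85.0, 189.1]
ee_rot: [1.129, 1.257, -1.127]
contact_force: [-0.5, -0.4, -1.4]
opening: 23.1
```

```bash
python3 - <<'E'
from h import *
print(r.observe()['ee_pos'])
a=save('wrist','pics/w5.png')[:,:,::-1];im=save('scene','pics/s5.png')[:,:,::-1]
cv2.imwrite('pics/c5.png',np.hstack([cv2.resize(a[180:460,180:460],(450,450)),cv2.resize(im[130:240,215:295],None,fx=4.1,fy=4.1,interpolation=2)[:450]]))
print(green('scene','pics/s5.png',10)); print(green('wrist','pics/w5.png',50))
E
```

```text
[531.49291268 -84.99026062 189.07733259]
[([266, 83, 17, 47, 553], [275.4, 104.7]), ([226, 84, 4, 20, 36], [227.5, 90.9]), ([228, 105, 3, 16, 22], [229.2, 112.5]), ([269, 133, 4, 5, 14], [270.4, 135.4]), ([248, 159, 12, 5, 41], [253.3, 161.1]), ([249, 187, 16, 7, 56], [256.1, 190.8]), ([256, 216, 6, 6, 29], [258.7, 218.8])]
[([274, 245, 79, 53, 1543], [313.3, 264.1]), ([277, 323, 75, 68, 3903], [314.1, 356.8])]
```

View pics/c5.png

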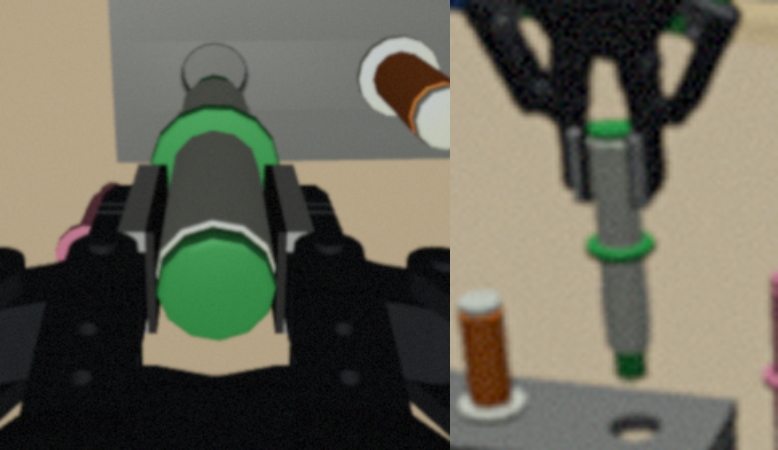

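The grip is now deep on the handle, with no slip and a vertical pen. Next I'll take close wrist views of the pad to get its tilt.

>>> jog_arm:
  plan: [-0.03, -0.01, -0.03, 0, 0.0, 0, -0.02, -0.055, 0, 0.0, 0, -0.02, -0.055, 0, 0.0, 0, -0.02, -0.055, 0, 0.0, 0, -0.02, -0.05, 0, 0.0]

```text
clock: 7.8
ee_pos: [413.4, 150.2, 216.1]
ee_rot: [1.128, 1.26, -1.13]
contact_force: [0.4, 0.5, -0.9]
opening: 22.9
```

>>> jog_arm:
  plan: [0, -0.011, -0.033, 0, 0.0, 0, 0, 0, 0, 0.0, 0, 0, 0, 0, 0.0]

```text
clock: 8.18
ee_pos: [400.3, 180.1, 216.6]
ee_rot: [1.127, 1.259, -1.129]
contact_force: [0.7, 0.6, -0.3]
opening: 23.1
```

```bash
python3 - <<'E'
from h import *
o=r.observe();print(o['ee_pos'],o['ee_rot'])
save('wrist','pics/w6.png');np.save('P6.npy',pose('wrist')[0])
E
```

```text
[400.28556874 180.14479313 216.55676057] [ 1.12736142  1.25928134 -1.12937897]
```

View pics/w6.png

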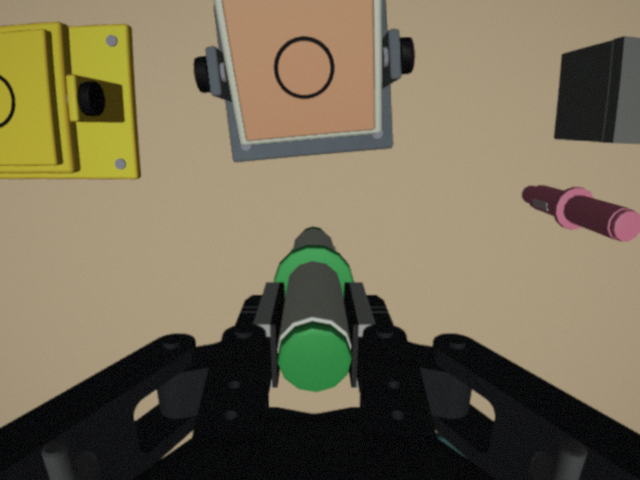

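>>> jog_arm:
  plan: [0, 0.025, 0, 0, 0.0, 0, 0.025, 0, 0, 0.0, 0, 0, 0, 0, 0.0, 0, 0, 0, 0, 0.0]

```text
clock: 8.72
ee_pos: [450.0, 185.2, 217.0]
ee_rot: [1.129, 1.259, -1.13]
contact_force: [1.1, -0.4, -0.7]
opening: 23.0
```

```bash
cat > pad.py <<'E'
from h import *
np.set_printoptions(precision=2,suppress=True)
def corners(f,t=4):
    im=cv2.imread(f);h=cv2.cvtColor(cv2.GaussianBlur(im,(3,3),0),cv2.COLOR_BGR2HSV)
    m=cv2.inRange(h,(5,85,90),(15,200,255));m[290:]=0
    m=cv2.morphologyEx(m,cv2.MORPH_CLOSE,np.ones((13,13)))
    cs,_=cv2.findContours(m,0,1);c=max(cs,key=cv2.contourArea);hull=cv2.convexHull(c)
    ap=cv2.approxPolyDP(hull,12,True)[:,0].astype(float)
    # refine: fit lines to the hull contour pts for each side
    pts=c[:,0].astype(float);L=[]
    n=len(ap)
    for i in range(n):
        a,b=ap[i],ap[(i+1)%n];d=(b-a)/np.linalg.norm(b-a);s=(pts-a)@d;e=np.abs((pts-a)@[-d[1],d[0]])
        q=pts[(s>8)&(s<np.linalg.norm(b-a)-8)&(e<4)]
        vx,vy,x,y=cv2.fitLine(q.astype(np.float32),cv2.DIST_HUBER,0,.01,.01).ravel();L.append(np.cross([x,y,1],[x+vx,y+vy,1]))
    C=[]
    for i in range(n):
        p=np.cross(L[i-1],L[i]);C.append(p[:2]/p[2])
    fill=np.zeros_like(m);cv2.drawContours(fill,[c],-1,255,-1);fill=cv2.erode(fill,np.ones((9,9)))
    g=im.max(2);rm=(g<np.median(g[fill>0])*.7)&(fill>0);ys,xs=np.nonzero(rm)
    el=cv2.fitEllipse(cv2.convexHull(np.stack([xs,ys],1).astype(np.float32)))
    return np.array(C),el
def solve(f,P):
    C,el=corners(f);m=r.camera_model('wrist');K=np.array(m['intrinsics'])
    # order: start near-left... object (x along +mount x, y)
    print('corners',C.tolist(),'ring',el)
    if len(C)!=4: return
    ctr=C.mean(0);q={}
    far=C[np.argsort(C[:,1])[:2]];near=C[np.argsort(C[:,1])[2:]]
    fl,fr=far[np.argsort(far[:,0])];nl,nr=near[np.argsort(near[:,0])]
    obj=np.array([[49,49,0],[49,-49,0],[-49,-49,0],[-49,49,0.]]);img=np.array([fl,fr,nr,nl])
    ok,rvs,tvs,err=cv2.solvePnPGeneric(obj,img,K,np.array([m['k1'],0,0,0.]),flags=cv2.SOLVEPNP_IPPE)
    F=np.diag([1,-1,-1.])
    for rv,tv,e in zip(rvs,tvs,err):
        Rw=P[:3,:3]@F@cv2.Rodrigues(rv)[0];tw=P[:3,:3]@F@tv.ravel()+P[:3,3]
        n=Rw[:,2];print('pos',tw,'n',n,'tilt',np.arctan2(np.hypot(n[0],n[1]),n[2]),'az',np.degrees(np.arctan2(-n[1],-n[0])),'yaxis',Rw[:,1],'err',e)
    print('ring@z',onz('wrist',*el[0],94,P))
    return img,el
E
python3 - <<'E'
from pad import *
save('wrist','pics/w7.png');P=pose('wrist')[0];np.save('P7.npy',P);solve('pics/w7.png',P)
E
```

```text
corners [[368.7897615120585, 63.071331893553946], [370.40839305865893, 193.37912535826592], [249.1425142025945, 204.12735414290424], [224.15553349914163, 76.96584883139424]] ring ((303.5028381347656, 140.5617218017578), (55.78055953979492, 58.240928649902344), 91.94275665283203)
pos [507.29 199.57  85.94] n [-0.28 -0.05  0.96] tilt 0.2877598716721783 az 9.81809255783877 yaxis [-0.2   0.98 -0.01] err [0.38]
pos [512.04 199.89  89.03] n [0.33 0.   0.94] tilt 0.3386047296870017 az -179.31239889741178 yaxis [-0.19  0.98  0.06] err [5.14]
ring@z [506.49 199.09  94.  ]
```

View pics/w7.png

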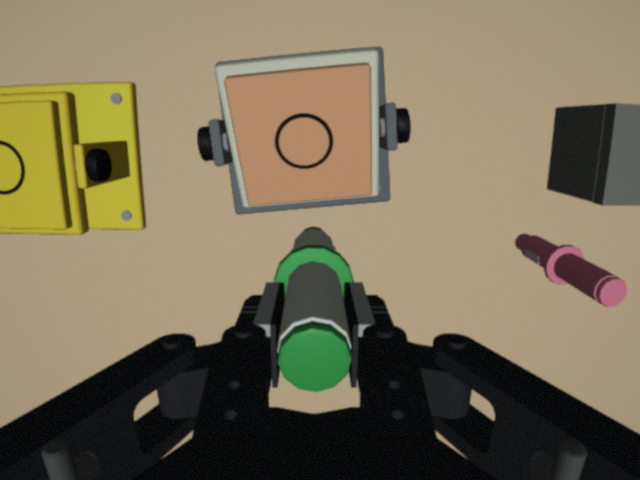

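The pad and ring (centre about (303,140)) are clear, but single-view PnP gives a z about 7 mm too low because the far side face of the pad is in the mask. I'll triangulate from two laterally separated views instead.

>>> jog_arm:
  plan: [0, 0.01, 0.04, 0, 0.0, 0, 0.01, 0.05, 0, 0.0, 0, 0.01, 0.04, 0, 0.0, 0, 0, 0, 0, 0.0, 0, 0, 0, 0, 0.0]

```text
clock: 9.4
ee_pos: [493.6, 60.1, 217.5]
ee_rot: [1.129, 1.259, -1.129]
contact_force: [-0.3, 0.1, -1.1]
opening: 23.0
```

```bash
python3 - <<'E'
from h import *
P=pose('wrist')[0];print(r.observe()['ee_pos']);save('wrist','pics/w8.png');np.save('P8.npy',P)
E
```

```text
[493.62067554  60.13963843 217.53056087]
```

>>> jog_arm:
  plan: [0, 0, -0.04, 0, 0.0, 0, 0, -0.055, 0, 0.0, 0, 0, -0.055, 0, 0.0, 0, 0, -0.055, 0, 0.0, 0, 0, -0.045, 0, 0.0]

```text
clock: 10.07
ee_pos: [465.3, 311.4, 217.6]
ee_rot: [1.127, 1.26, -1.126]
contact_force: [0.2, -0.4, -0.6]
opening: 23.1
```

>>> jog_arm:
  plan: [0, 0, 0, 0, 0.0, 0, 0, 0, 0, 0.0]

```text
clock: 10.32
ee_pos: [466.2, 308.9, 217.4]
ee_rot: [1.127, 1.259, -1.128]
contact_force: [-0.3, -0.4, -1.3]
opening: 22.8
```

```bash
python3 - <<'E'
from h import *
P=pose('wrist')[0];print(r.observe()['ee_pos']);save('wrist','pics/w9.png');np.save('P9.npy',P)
a=cv2.imread('pics/w8.png');b=cv2.imread('pics/w9.png')
cv2.imwrite('pics/c89.png',np.hstack([cv2.resize(a[0:250,0:200],None,fx=2,fy=2),cv2.resize(b[0:250,440:640],None,fx=2,fy=2)]))
E
```

```text
[466.19058014 308.89446044 217.37537085]
```

View pics/c89.png

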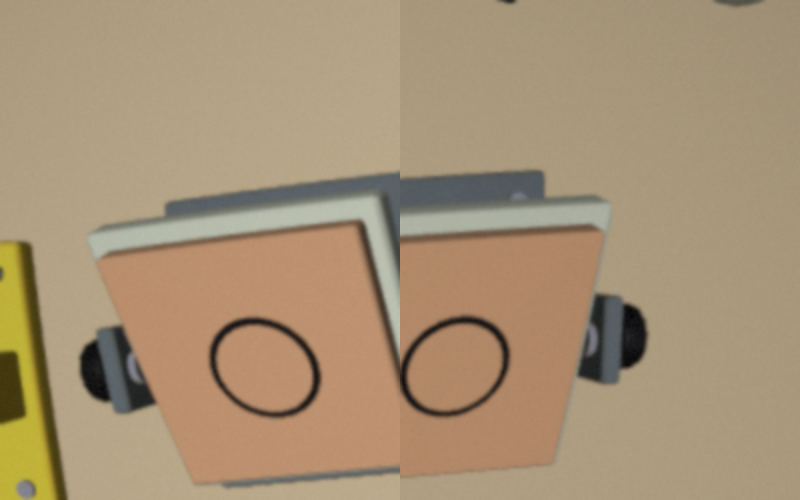

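```bash
python3 - <<'E'
from pad import *
for n in(8,9):
    P=np.load(f'P{n}.npy');C,el=corners(f'pics/w{n}.png');print(n,C.tolist(),el)
a=cv2.imread('pics/w8.png')[90:260,30:250];b=cv2.imread('pics/w9.png')[90:260,370:590]
cv2.imwrite('pics/c8.png',cv2.resize(a,None,fx=3.5,fy=3.5,interpolation=2));cv2.imwrite('pics/c9.png',cv2.resize(b,None,fx=3.5,fy=3.5,interpolation=2))
E
```

```text
8 [[178.1920665991868, 110.52443276677366], [210.20652416995705, 230.37468970231978], [96.29624828261832, 240.73302526839996], [45.87913507138203, 127.52828765500726]] ((131.96763610839844, 183.30801391601562), (46.479736328125, 58.978763580322266), 120.98722839355469)
9 [[542.0399238679172, 112.504755930101], [515.4124734557225, 231.1427378565075], [398.92471832108305, 241.165530277655], [403.69358680552125, 121.6993543652792]] ((466.75909423828125, 182.8352508544922), (46.59954833984375, 58.634586334228516), 56.94441223144531)
```

View pics/c8.png

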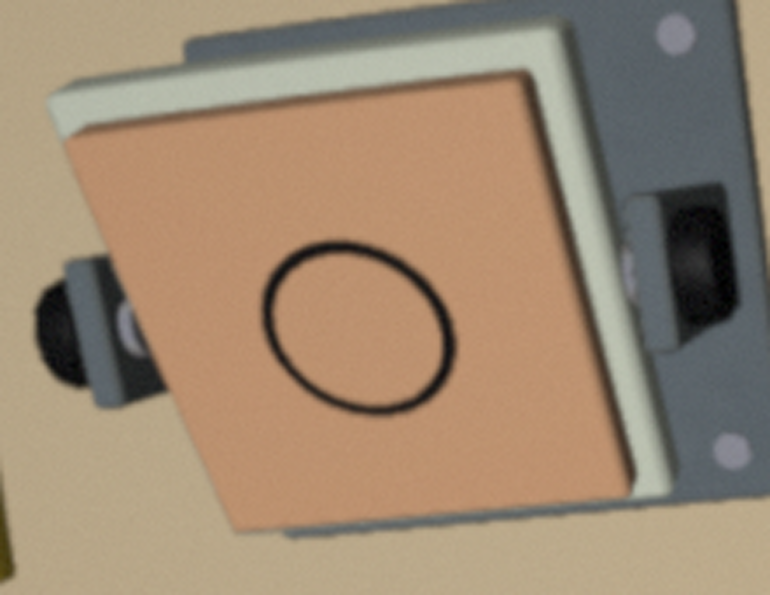

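View pics/c9.png

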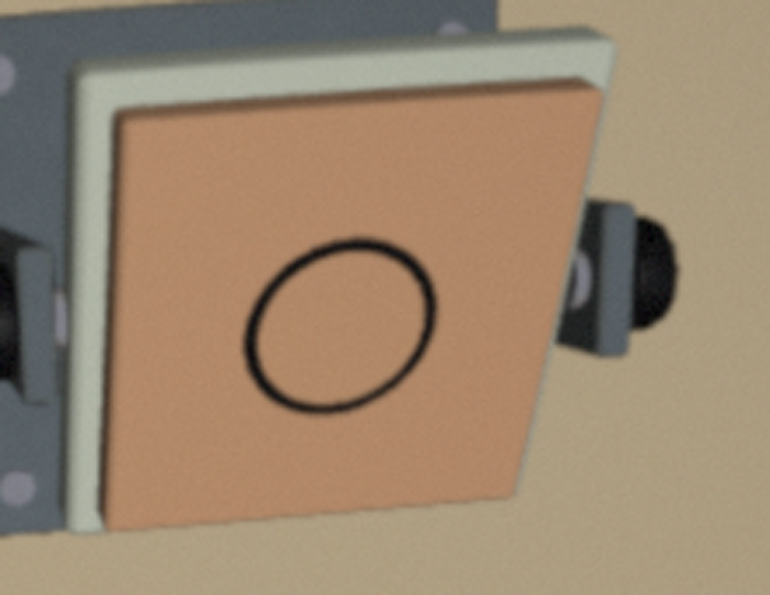

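```bash
python3 - <<'E'
from pad import *
P8=np.load('P8.npy');P9=np.load('P9.npy')
A=dict(FL=(49.4,128.6),FR=(179.7,111.1),NR=(210,231.7),NL=(97.4,241.7),ring=(131.97,183.3))
B=dict(FL=(404.9,122.3),FR=(540.9,116.3),NR=(516.9,231.4),NL=(400.6,240.9),ring=(466.76,182.84))
X={}
for k in A:
    x,e=tri([ray('wrist',*A[k],P8),ray('wrist',*B[k],P9)]);X[k]=x;print(k,x,np.round(e,2))
print('lens',[np.linalg.norm(X[a]-X[b]) for a,b in('FL FR','NL NR','FL NL','FR NR')] if 0 else [round(float(np.linalg.norm(X[a]-X[b])),1) for a,b in(('FL','FR'),('NL','NR'),('FL','NL'),('FR','NR'))])
pts=np.array([X[k] for k in('FL','FR','NR','NL')]);c=pts.mean(0);n=np.linalg.svd(pts-c)[2][2];n*=np.sign(n[2]);print('c',c,'n',n,'tilt',np.arctan2(np.hypot(n[0],n[1]),n[2]),'az',np.degrees(np.arctan2(-n[1],-n[0])))
ex=((X['FL']-X['NL'])+(X['FR']-X['NR']));print('xdir',np.degrees(np.arctan2(ex[1],ex[0])),'tilt',np.arctan2(ex[2],np.hypot(ex[0],ex[1])))
ey=((X['FL']-X['FR'])+(X['NL']-X['NR']));print('y',ey/np.linalg.norm(ey),np.degrees(np.arctan2(-ey[0],ey[1])))
print('ring top-view tri w/', tri([ray('wrist',131.97,183.3,P8),ray('wrist',466.76,182.84,P9),ray('top',252.48,273.0),ray('wrist',303.5,140.56,np.load('P7.npy'))]))
E
```

```text
FL [542.82 255.05 106.28] [0.57 0.57]
FR [561.09 159.89 105.86] [0.77 0.77]
NR [470.99 141.94  77.3 ] [0.27 0.27]
NL [452.03 236.67  76.8 ] [0.4 0.4]
ring [506.51 198.9   93.38] [0.1 0.1]
lens [96.9, 96.6, 97.2, 96.2]
c [506.73 198.39  91.56] n [-0.29 -0.06  0.95] tilt 0.30476226093499215 az 11.012980404997933
xdir 11.358610559805111 tilt 0.3047395013274635
y [-0.19  0.98 -0.  ] 11.090871798064477
ring top-view tri w/ (array([506.42, 199.16,  93.4 ]), [np.float64(0.25468133803465176), np.float64(0.2886149466708504), np.float64(0.5353875747069206), np.float64(0.07266976485862703)])
```

Triangulation gives the ring at (506.5, 199.1, 93.4), against an expected height of 93.3. The pad tilt is 0.305 rad, its yaw is 11.2°, and the edges measure about 97 mm against 98, so it holds together.

The tool can't tilt, so I'll swing the pen 17.5° in the grip by pushing its barrel (not the guard) against the +x edge of the fixed stand, with a lighter grip.

>>> jog_arm:
  plan: [0, 0.008, 0.035, 0, 0.0, 0, 0.012, 0.052, 0, 0.0, 0, 0.012, 0.052, 0, 0.0, 0, 0.012, 0.052, 0, 0.0, 0, 0.012, 0.052, 0, 0.0]

```text
clock: 11.0
ee_pos: [549.0, 70.4, 217.8]
ee_rot: [1.13, 1.258, -1.129]
contact_force: [0.6, 0.4, -2.2]
opening: 23.1
```

>>> jog_arm:
  plan: [0, 0.012, 0.052, 0, 0.0, 0, 0.012, 0.052, 0, 0.0, 0, 0.011, 0.051, 0, 0.0, 0, 0, 0, 0, 0.0, 0, 0, 0, 0, 0.0]

```text
clock: 11.62
ee_pos: [600.1, -77.7, 217.5]
ee_rot: [1.13, 1.258, -1.129]
contact_force: [-0.5, 0.0, -0.1]
opening: 23.2
```

>>> jog_arm:
  plan: [0.03, 0, 0, 0, 0.0, 0.035, 0, 0, 0, 0.0, 0.03, 0, 0, 0, 0.0, 0, 0, 0, 0, 0.0, 0, 0, 0, 0, 0.0]
  newtons: 25

```text
clock: 12.25
ee_pos: [600.9, -76.8, 124.2]
ee_rot: [1.129, 1.258, -1.127]
contact_force: [0.1, -0.7, 0.7]
opening: 22.9
```

```bash
python3 - <<'E'
from h import *
print(r.observe()['ee_pos'])
a=save('wrist','pics/w10.png')[:,:,::-1];im=save('scene','pics/s10.png')[:,:,::-1]
cv2.imwrite('pics/c10.png',np.hstack([cv2.resize(a[130:450,150:480],(450,436)),cv2.resize(im[160:290,200:300],None,fx=3.5,fy=3.36,interpolation=2)[:436]]))
E
```

```text
[600.94003165 -76.79976915 124.16762791]
```

View pics/c10.png

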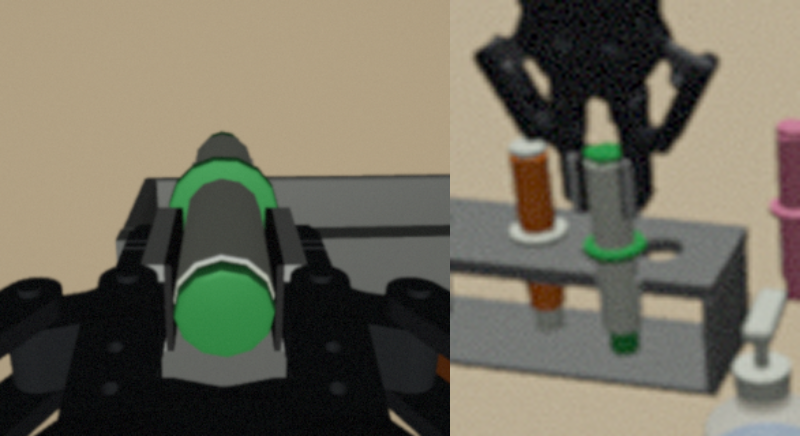

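>>> jog_arm:
  plan: [0, -0.012, 0, 0, 0.0, 0, -0.006, 0, 0, 0.0, 0, -0.004, 0, 0, 0.0, 0, -0.004, 0, 0, 0.0, 0, 0, 0, 0, 0.0]

```text
clock: 12.98
ee_pos: [574.8, -80.2, 122.8]
ee_rot: [1.129, 1.258, -1.128]
contact_force: [4.7, 0.1, 2.1]
opening: 22.8
```

>>> jog_arm:
  plan: [0, -0.004, 0, 0, 0.0, 0, -0.004, 0, 0, 0.0, 0, -0.004, 0, 0, 0.0, 0, -0.003, 0, 0, 0.0, 0, 0, 0, 0, 0.0]

```text
clock: 13.6
ee_pos: [559.4, -81.7, 122.2]
ee_rot: [1.128, 1.259, -1.129]
contact_force: [4.0, -0.2, -2.5]
opening: 23.0
```

```bash
python3 - <<'E'
from h import *
print(r.observe()['ee_pos'],r.observe()['contact_force'])
a=save('wrist','pics/w11.png')[:,:,::-1];im=save('scene','pics/s11.png')[:,:,::-1]
cv2.imwrite('pics/c11.png',np.hstack([cv2.resize(a[130:450,150:480],(450,436)),cv2.resize(im[160:290,200:300],None,fx=3.5,fy=3.36,interpolation=2)[:436]]))
E
```

```text
[559.44907277 -81.71260377 122.20228904] [ 3.98380322 -0.24105356 -2.51628595]
```

View pics/c11.png

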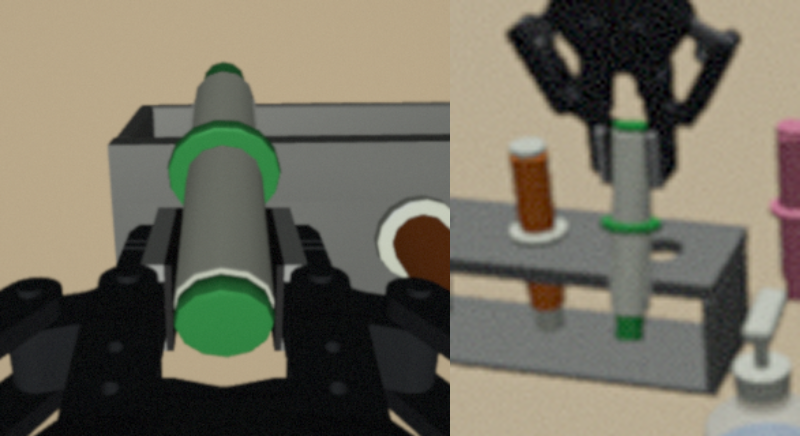

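The pen swings as planned, with only 4 N at the stand edge. I'll measure the tilt from known points on the pen in both views.

```bash
cat > pen.py <<'E'
from h import *
from scipy.optimize import least_squares
np.set_printoptions(precision=3,suppress=True)
def measure(wf,sf,ee_pos,ee_rot,roi_s,g=True,use_scene=True):
    M=R.from_rotvec(ee_rot).as_matrix();T=np.eye(4);T[:3,:3]=M;T[:3,3]=ee_pos
    P=T@np.array(r.camera_model('wrist')['tool_from_camera'])
    def comps(f,lo,box,mn):
        h=cv2.cvtColor(cv2.imread(f),cv2.COLOR_BGR2HSV);m=cv2.inRange(h,lo,(82,255,255));k=m*0
        x0,y0,x1,y1=box;k[y0:y1,x0:x1]=m[y0:y1,x0:x1]
        c,l,st,ce=cv2.connectedComponentsWithStats(k)
        return [(st[i],ce[i],l==i) for i in range(1,c) if st[i][4]>=mn]
    w=sorted(comps(wf,(45,90,25),(240,80,400,420),60),key=lambda t:-t[1][1])
    s=sorted(comps(sf,(45,80,25),roi_s,8),key=lambda t:t[1][1])
    print('wrist',[(a[0].tolist()) for a in w]);print('scene',[(a[0].tolist(),a[1].round(1).tolist()) for a in s])
    cap,col=w[0],w[1]
    obs=[('capb',cap[0][1]+cap[0][3]-.5),('capc',cap[1]),('colt',col[0][1]+0.),('colc',col[0][0]+col[0][2]/2-.5)]
    if len(w)>2 and g: obs+=[('gt',w[2][0][1]+0.),('gc',w[2][1][0])]
    if use_scene and len(s)>=3: obs+=[('s0',s[0][1]),('s1',s[1][0][:2]+s[1][0][2:]/2-.5),('s2',s[-1][1])]
    def model(v):
        x0,y0,z0,th,ph=v
        a=np.array([-np.cos(th),-np.sin(th),np.sin(ph)]);a/=np.linalg.norm(a)   # nose->cap in tool frame; nose leans +y
        b=np.array([-np.sin(th),np.cos(th),0])
        p=np.array([x0,y0,z0]);W=lambda q:proj('wrist',ee_pos+M@q,P);S=lambda q:proj('scene',ee_pos+M@q)
        o=[]
        for k,val in obs:
            if k=='capb':o.append(W(p+30*a-12*b)[1]-val)
            if k=='capc':o.extend(W(p+30*a)-val)
            if k=='colt':o.append(min(W(p-30*a+18*b)[1],W(p-36*a+18*b)[1])-val)
            if k=='colc':o.append(W(p-33*a)[0]-val)
            if k=='gt':o.append(min(W(p-106*a+9*b)[1],W(p-106*a-9*b)[1])-val)
            if k=='gc':o.append(.5*(W(p-97*a)[0]-val))
            if k=='s0':o.extend(2*(S(p+29*a+2*b)-val))
            if k=='s1':o.extend(2*(S(p-33*a)-val))
            if k=='s2':o.extend(2*(S(p-97*a+5*b)-val))
        return np.array(o)
    q=least_squares(model,[-33,0,0,.2,0],loss='soft_l1')
    x0,y0,z0,th,ph=q.x;a=np.array([-np.cos(th),-np.sin(th),np.sin(ph)]);a/=np.linalg.norm(a)
    foot=q.x[:3]-106*a
    print('p0',q.x[:3],'theta',th,'phi',ph,'res',model(q.x)); print('foot tool',foot,'world',ee_pos+M@foot,'axis world',M@a)
    return q.x
E
python3 - <<'E'
from pen import *
o=r.observe();measure('pics/w11.png','pics/s11.png',o['ee_pos'],o['ee_rot'],(240,190,275,270))
E
```

```text
wrist [[277, 332, 75, 60, 3420], [273, 219, 82, 60, 2070], [302, 176, 25, 10, 117]]
scene [([246, 196, 11, 3, 31], [251.3, 196.9]), ([243, 224, 17, 6, 57], [251.0, 226.7]), ([247, 254, 8, 7, 49], [250.9, 257.1])]Traceback (most recent call last):
  File "<stdin>", line 2, in <module>
  File "pen.py", line 18, in measure
    if use_scene and len(s)>=3: obs+=[('s0',s[0][1]),('s1',s[1][0][:2]+s[1][0][2:]/2-.5),('s2',s[-1][1])]
                                                           ~~~~~~~~~~~^~~~~~~~~~~~~~
ValueError: operands could not be broadcast together with shapes (2,) (3,)
```

```bash
sed -i 's/s\[1\]\[0\]\[2:\]\/2/s[1][0][2:4]\/2/' pen.py
python3 - <<'E'
from pen import *
o=r.observe();measure('pics/w11.png','pics/s11.png',o['ee_pos'],o['ee_rot'],(240,190,275,270))
measure('pics/w11.png','pics/s11.png',o['ee_pos'],o['ee_rot'],(240,190,275,270),use_scene=False)
measure('pics/w10.png','pics/s10.png',np.array([600.94,-76.80,124.17]),np.array([1.129,1.258,-1.127]),(230,190,265,272))
E
```

```text
wrist [[277, 332, 75, 60, 3420], [273, 219, 82, 60, 2070], [302, 176, 25, 10, 117]]
scene [([246, 196, 11, 3, 31], [251.3, 196.9]), ([243, 224, 17, 6, 57], [251.0, 226.7]), ([247, 254, 8, 7, 49], [250.9, 257.1])]
p0 [-32.827   4.09   -0.027] theta 0.2432634998485686 phi 0.002715335454962041 res [-0.851  0.146  2.617 -3.739  0.15   0.813 -0.254  0.288  0.034  1.262
  0.326 -0.476 -0.292]
foot tool [70.051 29.622 -0.315] world [588.96  -78.172  52.136] axis world [-0.239 -0.029  0.971]
wrist [[277, 332, 75, 60, 3420], [273, 219, 82, 60, 2070], [302, 176, 25, 10, 117]]
scene [([246, 196, 11, 3, 31], [251.3, 196.9]), ([243, 224, 17, 6, 57], [251.0, 226.7]), ([247, 254, 8, 7, 49], [250.9, 257.1])]Traceback (most recent call last):
  File "<stdin>", line 3, in <module>
  File "pen.py", line 36, in measure
    q=least_squares(model,[-33,0,0,.2,0],loss='soft_l1')
    return func(*args, **kwargs)
    result = trf(vector_fun.fun, vector_fun.jac, x0, f0, J0, lb, ub, ftol, xtol,
                 gtol, max_nfev, x_scale, loss_function, tr_solver,
                 tr_options.copy(), verbose, callb
[... 1060 characters left out ...]
^^^^^
    return np.atleast_1d(self.fun(x))
                         ~~~~~~~~^^^
    return self.f(x, *self.args, **self.kwargs)
           ~~~~~~^^^^^^^^^^^^^^^^^^^^^^^^^^^^^^
  File "pen.py", line 27, in model
    if k=='capc':o.extend(W(p+30*a)-val)
                          ~^^^^^^^^
  File "pen.py", line 23, in <lambda>
    p=np.array([x0,y0,z0]);W=lambda q:proj('wrist',ee_pos+M@q,P);S=lambda q:proj('scene',ee_pos+M@q)
                                      ~~~~^^^^^^^^^^^^^^^^^^^^^^
  File "h.py", line 19, in proj
    T,m=pose(name); T=T if P is None else P
        ~~~~^^^^^^
  File "h.py", line 7, in pose
    m=r.camera_model(name)
ValueError: time passes only in moves, steps and waits
```

```bash
python3 - <<'E'
s=open('h.py').read()
s=s.replace("def pose(name):\n    m=r.camera_model(name)","_c={}\ndef cam(n):\n    if n not in _c: _c[n]=r.camera_model(n)\n    return _c[n]\ndef pose(name):\n    m=cam(name)")
s=s.replace("    T,m=pose(name); T=T if P is None else P","    T,m=pose(name) if P is None else (P,cam(name))")
open('h.py','w').write(s)
E
sed -i "s/r.camera_model('wrist')/cam('wrist')/" pen.py pad.py
python3 - <<'E'
from pen import *
o=r.observe()
measure('pics/w11.png','pics/s11.png',o['ee_pos'],o['ee_rot'],(240,190,275,270),use_scene=False)
measure('pics/w10.png','pics/s10.png',np.array([600.94,-76.80,124.17]),np.array([1.129,1.258,-1.127]),(230,190,265,272))
measure('pics/w10.png','pics/s10.png',np.array([600.94,-76.80,124.17]),np.array([1.129,1.258,-1.127]),(230,190,265,272),use_scene=False)
E
```

```text
wrist [[277, 332, 75, 60, 3420], [273, 219, 82, 60, 2070], [302, 176, 25, 10, 117]]
scene [([246, 196, 11, 3, 31], [251.3, 196.9]), ([243, 224, 17, 6, 57], [251.0, 226.7]), ([247, 254, 8, 7, 49], [250.9, 257.1])]
p0 [-27.925   0.996  -0.06 ] theta 0.27153151228215655 phi 0.0017683764582730852 res [-1.449 -0.054  4.115 -0.719  0.153  0.493 -0.2  ]
foot tool [74.191 29.426 -0.248] world [588.77  -78.26   47.996] axis world [-0.266 -0.031  0.964]
wrist [[277, 322, 75, 70, 3968], [274, 245, 79, 53, 1594]]
scene [([237, 202, 13, 7, 61], [243.3, 204.9]), ([238, 229, 19, 9, 91], [246.9, 233.7]), ([246, 259, 8, 6, 37], [249.5, 261.7])]
p0 [-31.969  -1.546  -0.088] theta -0.030012915657930364 phi 0.008460585009707412 res [-0.061  0.224  0.284 -0.618  0.082  0.669  1.45   0.466 -0.114 -0.012
 -1.878]
foot tool [73.979 -4.727 -0.985] world [596.245 -76.319  50.184] axis world [ 0.029 -0.005  1.   ]
wrist [[277, 322, 75, 70, 3968], [274, 245, 79, 53, 1594]]
scene [([237, 202, 13, 7, 61], [243.3, 204.9]), ([238, 229, 19, 9, 91], [246.9, 233.7]), ([246, 259, 8, 6, 37], [249.5, 261.7])]
p0 [-32.388  -1.443  -0.141] theta -0.03852021759330577 phi 0.007953843859605812 res [ 0. -0. -0. -0.  0.]
foot tool [73.53  -5.525 -0.984] world [595.451 -76.408  50.632] axis world [ 0.038 -0.004  0.999]
```

>>> jog_arm:
  plan: [0, -0.002, 0, 0, 0.0, 0, -0.0015, 0, 0, 0.0, 0, 0, 0, 0, 0.0, 0, 0, 0, 0, 0.0]

```text
clock: 14.2
ee_pos: [556.4, -82.1, 122.5]
ee_rot: [1.129, 1.259, -1.128]
contact_force: [4.7, 0.9, -1.4]
opening: 22.9
```

```bash
python3 - <<'E'
from pen import *
o=r.observe();print(o['ee_pos'],o['contact_force'])
save('wrist','pics/w12.png');save('scene','pics/s12.png')
for u in(True,False):measure('pics/w12.png','pics/s12.png',o['ee_pos'],o['ee_rot'],(240,190,275,270),use_scene=u)
E
```

```text
[556.352 -82.084 122.465] [ 4.671  0.869 -1.406]
wrist [[277, 334, 75, 57, 3339], [273, 216, 83, 61, 2088], [302, 170, 25, 10, 138]]
scene [([246, 195, 12, 3, 34], [251.5, 196.0]), ([244, 224, 17, 5, 53], [251.8, 226.2]), ([247, 253, 8, 8, 55], [250.7, 256.6])]
p0 [-32.896   4.796   0.013] theta 0.2716776523077749 phi 0.002715111440901032 res [-0.7    0.269  2.266 -3.961 -0.258  0.964 -0.126  0.984  0.351 -0.279
  0.075 -0.296 -0.167]
foot tool [69.215 33.241 -0.275] world [589.375 -78.193  53.255] axis world [-0.267 -0.032  0.963]
wrist [[277, 334, 75, 57, 3339], [273, 216, 83, 61, 2088], [302, 170, 25, 10, 138]]
scene [([246, 195, 12, 3, 34], [251.5, 196.0]), ([244, 224, 17, 5, 53], [251.8, 226.2]), ([247, 253, 8, 8, 55], [250.7, 256.6])]
p0 [-27.559   1.473   0.014] theta 0.3039771479095199 phi 0.00020771056237790493 res [-1.466  0.024  3.789 -0.677 -0.067  0.47   0.086]
foot tool [73.582 33.201 -0.008] world [589.365 -78.462  48.889] axis world [-0.298 -0.033  0.954]
```

```bash
sed -e "s/o.extend(W(p+30\*a)-val)/o.append((W(p+30*a)-val)[0])/" -e "s/min(W(p-30\*a+18\*b)\[1\],W(p-36\*a+18\*b)\[1\])/W(p-30*a+18*b)[1]/" pen.py > pen2.py
python3 - <<'E'
from pen2 import *
o=r.observe()
for u in(True,False):measure('pics/w12.png','pics/s12.png',o['ee_pos'],o['ee_rot'],(240,190,275,270),use_scene=u)
for u in(True,):measure('pics/w10.png','pics/s10.png',np.array([600.94,-76.80,124.17]),np.array([1.129,1.258,-1.127]),(230,190,265,272),use_scene=u)
a=cv2.imread('pics/w12.png')[150:410,230:400];cv2.imwrite('pics/c12.png',cv2.resize(a,None,fx=2.3,fy=2.3))
E
```

```text
wrist [[277, 334, 75, 57, 3339], [273, 216, 83, 61, 2088], [302, 170, 25, 10, 138]]
scene [([246, 195, 12, 3, 34], [251.5, 196.0]), ([244, 224, 17, 5, 53], [251.8, 226.2]), ([247, 253, 8, 8, 55], [250.7, 256.6])]
p0 [-33.995   5.703  -0.037] theta 0.2707808414366915 phi 0.003816477927773287 res [-0.964  0.214  1.227 -0.458 -0.258 -0.263  0.607 -0.241 -0.562 -0.424
 -0.491 -0.578]
foot tool [68.142 34.056 -0.442] world [590.145 -77.931  54.282] axis world [-0.266 -0.033  0.964]
wrist [[277, 334, 75, 57, 3339], [273, 216, 83, 61, 2088], [302, 170, 25, 10, 138]]
scene [([246, 195, 12, 3, 34], [251.5, 196.0]), ([244, 224, 17, 5, 53], [251.8, 226.2]), ([247, 253, 8, 8, 55], [250.7, 256.6])]
p0 [-36.331   6.945   0.014] theta 31.67467645179771 phi 0.00019665687244520803 res [ 0.     0.023 -0.    -0.066  0.     0.087]
foot tool [66.141 34.067 -0.007] world [590.203 -78.362  56.283] axis world [-0.254 -0.028  0.967]
wrist [[277, 322, 75, 70, 3968], [274, 245, 79, 53, 1594]]
scene [([237, 202, 13, 7, 61], [243.3, 204.9]), ([238, 229, 19, 9, 91], [246.9, 233.7]), ([246, 259, 8, 6, 37], [249.5, 261.7])]
p0 [-32.741  -0.535  -0.209] theta -0.006734298844246278 phi 0.013433512418704602 res [ 0.129  0.321 -0.15  -0.553  0.444  0.811  0.041  0.102 -0.634 -0.819]
foot tool [73.247 -1.249 -1.633] world [599.63  -75.295  50.922] axis world [ 0.007 -0.013  1.   ]
```

View pics/c12.png

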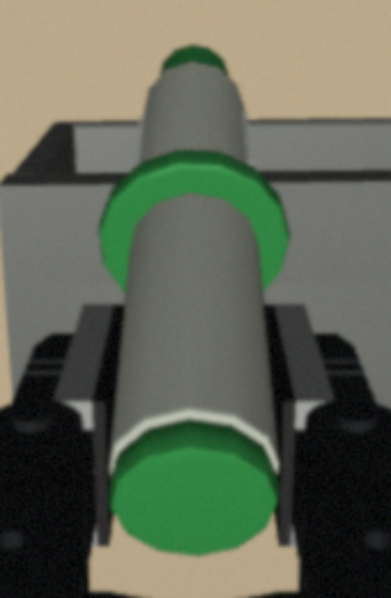

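>>> jog_arm:
  plan: [0, -0.002, 0, 0, 0.0, 0, -0.001, 0, 0, 0.0, 0, 0, 0, 0, 0.0, 0, 0.012, 0, 0, 0.0, 0, 0.012, 0, 0, 0.0]

```text
clock: 14.92
ee_pos: [577.8, -79.8, 122.3]
ee_rot: [1.128, 1.259, -1.129]
contact_force: [-0.3, -0.9, -1.4]
opening: 22.7
```

>>> jog_arm:
  plan: [0, 0.012, 0, 0, 0.0, -0.02, 0, 0, 0, 0.0, -0.03, 0, 0, 0, 0.0, -0.03, 0, 0, 0, 0.0, 0, 0, 0, 0, 0.0]
  newtons: 60

```text
clock: 15.55
ee_pos: [590.0, -78.7, 206.4]
ee_rot: [1.13, 1.255, -1.126]
contact_force: [0.1, 0.1, -1.6]
opening: 22.2
```

```bash
python3 - <<'E'
from pen2 import *
o=r.observe();print(o['ee_pos'],o['contact_force'])
save('wrist','pics/w13.png');im=save('scene','pics/s13.png')
print(green('scene','pics/s13.png',10))
cv2.imwrite('pics/c13.png',cv2.resize(im[110:250,200:300,::-1],None,fx=4,fy=4,interpolation=2))
for u in(False,True):measure('pics/w13.png','pics/s13.png',o['ee_pos'],o['ee_rot'],(235,150,262,240),use_scene=u)
E
```

```text
[589.966 -78.7   206.42 ] [ 0.089  0.136 -1.556]
[([255, 83, 28, 56, 962], [272.1, 106.1]), ([236, 162, 12, 3, 26], [241.6, 163.0]), ([234, 194, 17, 4, 47], [241.7, 195.8]), ([237, 226, 8, 8, 62], [240.5, 229.5])]
wrist [[277, 334, 74, 57, 3273], [273, 214, 83, 60, 2099], [301, 166, 27, 11, 151]]
scene [([236, 162, 12, 3, 33], [241.9, 162.9]), ([235, 194, 16, 4, 48], [242.2, 195.9]), ([237, 226, 8, 8, 64], [240.5, 229.5])]
p0 [-36.831   7.523   0.033] theta 0.27703625172892915 phi -8.341026414335852e-05 res [-0.    -0.001  0.     0.002 -0.    -0.002]
foot tool [65.127 36.515  0.042] world [626.571 -74.827 141.459] axis world [-0.276 -0.029  0.961]
wrist [[277, 334, 74, 57, 3273], [273, 214, 83, 60, 2099], [301, 166, 27, 11, 151]]
scene [([236, 162, 12, 3, 33], [241.9, 162.9]), ([235, 194, 16, 4, 48], [242.2, 195.9]), ([237, 226, 8, 8, 64], [240.5, 229.5])]
p0 [-32.116   4.862  -0.035] theta 0.30158470249136043 phi 0.0043960917208801424 res [-1.555  0.215  2.92  -0.492 -0.182 -0.439  0.753 -1.429 -1.084  0.141
 -0.516 -0.434]
foot tool [69.099 36.347 -0.501] world [626.364 -74.309 137.486] axis world [-0.299 -0.036  0.954]
```

View pics/c13.png

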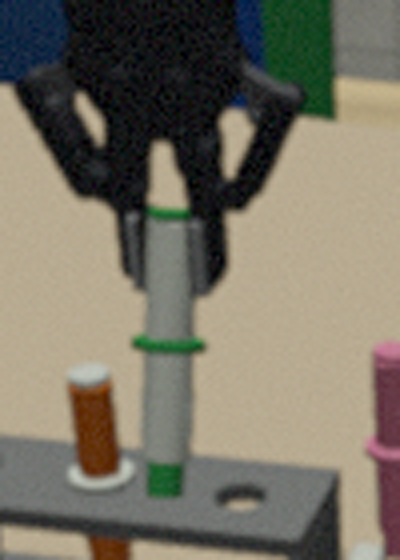

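Tilt in the grip is about 0.30 rad (estimates 0.277 and 0.302, plus the contact geometry), against 0.305 for the pad. I'll move to above the pad and align the yaw.

>>> jog_arm:
  plan: [-0.01, -0.011, -0.034, 0, 0.0, 0, -0.017, -0.05, 0, 0.0, 0, -0.017, -0.05, 0, 0.0, 0, -0.017, -0.05, 0, 0.0, 0, -0.017, -0.05, 0, 0.0]
  newtons: 100

```text
clock: 16.27
ee_pos: [483.8, 146.7, 211.6]
ee_rot: [1.128, 1.259, -1.13]
contact_force: [0.7, 1.4, -1.6]
opening: 21.8
```

>>> jog_arm:
  plan: [0, -0.016, -0.0475, 0, 0.0, 0, 0, 0, -5, 0.0, 0, 0, 0, 0, 0.0, 0, 0, 0, 0, 0.0]

```text
clock: 16.77
ee_pos: [464.1, 190.5, 212.0]
ee_rot: [1.065, 1.295, -1.066]
contact_force: [-0.4, -1.0, -0.7]
opening: 21.9
```

```bash
python3 - <<'E'
from pen2 import *
o=r.observe();print(o['ee_pos'],o['contact_force'],R.from_rotvec(o['ee_rot']).as_matrix())
save('wrist','pics/w14.png');im=save('scene','pics/s14.png')
cv2.imwrite('pics/c14.png',np.hstack([cv2.resize(im[130:310,320:450,::-1],None,fx=3,fy=3,interpolation=2),cv2.resize(cv2.imread('pics/w14.png')[60:420,180:470],(435,540))]))
print(green('scene','pics/s14.png',10))
E
```

```text
[464.085 190.55  211.96 ] [-0.38  -0.96  -0.695] [[-0.001  0.981  0.193]
 [-0.     0.193 -0.981]
 [-1.    -0.001  0.   ]]
[([226, 83, 57, 56, 2081], [255.4, 105.6]), ([394, 151, 13, 4, 45], [400.0, 152.6]), ([388, 183, 18, 5, 46], [395.6, 185.3]), ([391, 215, 8, 8, 52], [394.2, 218.4])]
```

View pics/c14.png

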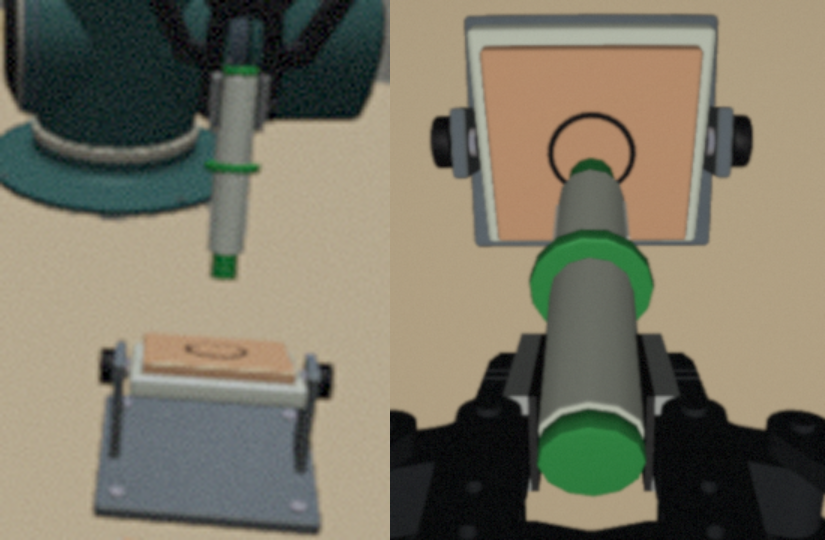

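```bash
python3 - <<'E'
from pen2 import *
o=r.observe()
for u in(False,True):measure('pics/w14.png','pics/s14.png',o['ee_pos'],o['ee_rot'],(380,140,420,230),use_scene=u)
E
```

```text
wrist [[278, 334, 73, 57, 3275], [273, 213, 83, 60, 2064], [301, 166, 27, 11, 148]]
scene [([393, 149, 15, 6, 53], [399.7, 152.4]), ([388, 183, 18, 5, 54], [395.5, 185.4]), ([391, 215, 8, 8, 59], [394.3, 218.4])]
p0 [-37.967   8.302  -0.05 ] theta 0.27010615794377923 phi 4.854897277637024e-05 res [ 0.     0.025 -0.    -0.073  0.     0.097]
foot tool [64.19  36.587 -0.055] world [500.09  197.517 147.932] axis world [-0.261 -0.051  0.964]
wrist [[278, 334, 73, 57, 3275], [273, 213, 83, 60, 2064], [301, 166, 27, 11, 148]]
scene [([393, 149, 15, 6, 53], [399.7, 152.4]), ([388, 183, 18, 5, 54], [395.5, 185.4]), ([391, 215, 8, 8, 59], [394.3, 218.4])]
p0 [-35.366   6.842   0.053] theta 0.2852352410907325 phi -0.001203469064464371 res [-0.845  0.247  1.555  0.263 -0.394  0.294  0.857 -0.251  1.313  0.014
  0.155 -0.653]
foot tool [66.351 36.669  0.181] world [500.215 197.301 145.77 ] axis world [-0.276 -0.053  0.96 ]
```

>>> jog_arm:
  plan: [0.016, 0.0005, 0, 0, 0.0, 0.015, 0, 0, 0, 0.0, 0, 0, 0, 0, 0.0, 0, 0, 0, 0, 0.0]

```text
clock: 17.38
ee_pos: [464.6, 191.1, 181.5]
ee_rot: [1.063, 1.296, -1.063]
contact_force: [1.0, 0.4, -0.8]
opening: 21.8
```

```bash
python3 - <<'E'
from pen2 import *
o=r.observe();print(o['ee_pos'],o['contact_force'])
save('wrist','pics/w15.png');im=save('scene','pics/s15.png')
cv2.imwrite('pics/c15.png',np.hstack([cv2.resize(im[130:310,320:450,::-1],None,fx=3,fy=3,interpolation=2),cv2.resize(cv2.imread('pics/w15.png')[60:420,180:470],(435,540))]))
for u in(False,True):measure('pics/w15.png','pics/s15.png',o['ee_pos'],o['ee_rot'],(380,140,420,245),use_scene=u)
E
```

```text
[464.6   191.083 181.514] [ 1.022  0.406 -0.793]
wrist [[278, 334, 73, 57, 3269], [273, 213, 83, 60, 2069], [301, 166, 27, 11, 148]]
scene [([393, 166, 13, 4, 48], [398.8, 167.6]), ([388, 196, 17, 6, 50], [395.0, 199.7]), ([390, 229, 8, 8, 55], [393.2, 232.2])]
p0 [-37.968   8.303  -0.044] theta 0.2701071519276406 phi 0.000575453907095291 res [ 0.     0.033 -0.    -0.097  0.     0.129]
foot tool [64.189 36.587 -0.105] world [500.466 198.32  117.326] axis world [-0.262 -0.053  0.964]
wrist [[278, 334, 73, 57, 3269], [273, 213, 83, 60, 2069], [301, 166, 27, 11, 148]]
scene [([393, 166, 13, 4, 48], [398.8, 167.6]), ([388, 196, 17, 6, 50], [395.0, 199.7]), ([390, 229, 8, 8, 55], [393.2, 232.2])]
p0 [-36.649   7.593   0.012] theta 0.2779399379916815 phi -0.0010961591571205537 res [-0.507  0.053  0.711  0.164 -0.283  0.322  0.296 -0.682  0.153  1.292
  0.446 -1.605]
foot tool [65.283 36.676  0.128] world [500.598 198.108 116.232] axis world [-0.269 -0.052  0.962]
```

View pics/c15.png

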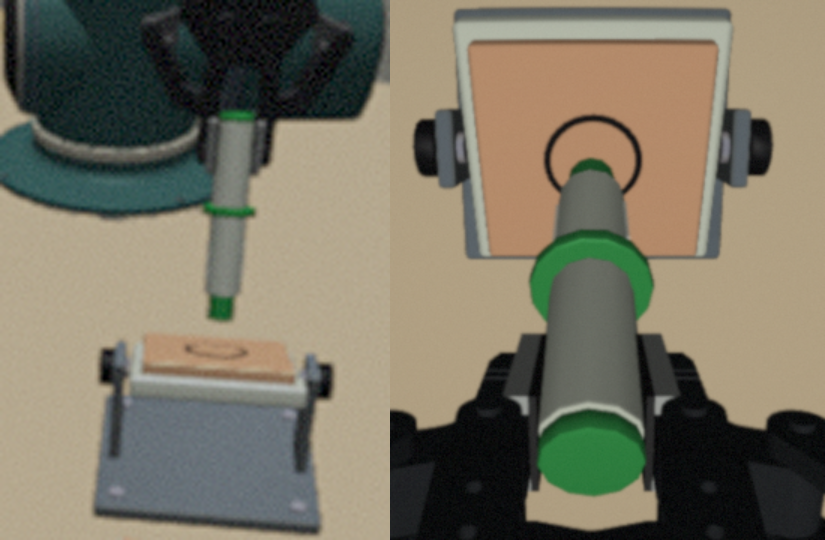

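Everything lines up: the foot is centred over the ring, about 20 mm off along the pad normal. I'll approach along that normal in small steps and watch the force.

>>> jog_arm:
  plan: [0.0048, 0.0015, 0, 0, 0.0, 0.0048, 0.0015, 0, 0, 0.0, 0.0029, 0.0009, 0, 0, 0.0, 0, 0, 0, 0, 0.0, 0, 0, 0, 0, 0.0]

```text
clock: 18.1
ee_pos: [468.4, 191.9, 169.0]
ee_rot: [1.063, 1.296, -1.063]
contact_force: [-0.3, -0.2, -0.6]
opening: 22.0
```

```bash
python3 - <<'E'
from pen2 import *
o=r.observe();print(o['ee_pos'],o['contact_force'])
save('wrist','pics/w16.png');im=save('scene','pics/s16.png')
cv2.imwrite('pics/c16.png',np.hstack([cv2.resize(im[190:270,350:440,::-1],None,fx=5,fy=5,interpolation=2),cv2.resize(cv2.imread('pics/w16.png')[80:220,230:400],(340,400)) if 0 else cv2.resize(cv2.imread('pics/w16.png')[80:280,230:400],(340,400))]))
E
```

```text
[468.421 191.862 169.02 ] [-0.262 -0.202 -0.639]
```

View pics/c16.png

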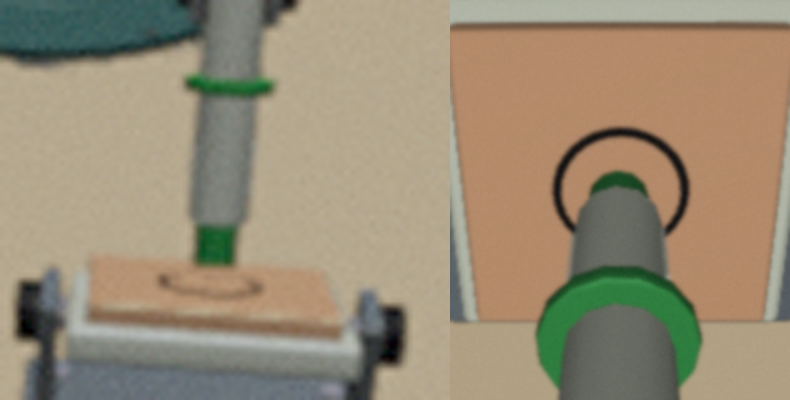

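>>> jog_arm:
  plan: [0.0019, 0.0006, 0, 0, 0.0, 0.0019, 0.0006, 0, 0, 0.0, 0.001, 0.0003, 0, 0, 0.0, 0, 0, 0, 0, 0.0]

```text
clock: 18.7
ee_pos: [469.8, 192.1, 164.0]
ee_rot: [1.063, 1.296, -1.064]
contact_force: [-0.1, -0.1, -0.8]
opening: 21.6
```

>>> jog_arm:
  plan: [0.001, 0.0003, 0, 0, 0.0, 0, 0, 0, 0, 0.0]

```text
clock: 18.95
ee_pos: [470.1, 192.2, 163.0]
ee_rot: [1.063, 1.296, -1.063]
contact_force: [-0.7, -0.3, -1.5]
opening: 21.6
```

>>> jog_arm:
  plan: [0.001, 0.0003, 0, 0, 0.0, 0, 0, 0, 0, 0.0]

```text
clock: 19.2
ee_pos: [470.4, 192.2, 162.0]
ee_rot: [1.063, 1.296, -1.063]
contact_force: [0.6, -0.0, -1.4]
opening: 21.6
```

>>> jog_arm:
  plan: [0.001, 0.0003, 0, 0, 0.0, 0, 0, 0, 0, 0.0]

```text
clock: 19.45
ee_pos: [470.8, 192.3, 161.0]
ee_rot: [1.063, 1.296, -1.063]
contact_force: [-0.1, -0.6, -0.9]
opening: 21.8
```

```bash
python3 - <<'E'
from pen2 import *
im=save('scene','pics/s17.png');save('wrist','pics/w17.png')
cv2.imwrite('pics/c17.png',np.hstack([cv2.resize(im[190:270,350:440,::-1],None,fx=5,fy=5,interpolation=2),cv2.resize(cv2.imread('pics/w17.png')[80:280,230:400],(340,400))]))
E
```

```text
(no output)
```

View pics/c17.png

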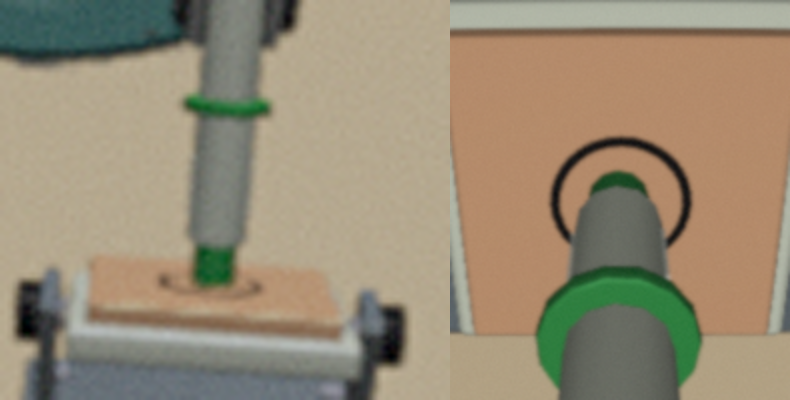

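>>> jog_arm:
  plan: [0.001, 0.0003, 0, 0, 0.0, 0, 0, 0, 0, 0.0]

```text
clock: 19.8
ee_pos: [471.1, 192.4, 160.3]
ee_rot: [1.064, 1.296, -1.063]
contact_force: [-0.9, -0.4, 2.3]
opening: 21.4
```

>>> jog_arm:
  plan: [0.001, 0.0003, 0, 0, 0.0, 0, 0, 0, 0, 0.0]

```text
clock: 20.05
ee_pos: [471.4, 192.4, 159.2]
ee_rot: [1.064, 1.296, -1.063]
contact_force: [-0.9, 0.0, 3.6]
opening: 21.7
```

>>> jog_arm:
  plan: [0.001, 0.0003, 0, 0, 0.0, 0, 0, 0, 0, 0.0]

```text
clock: 20.3
ee_pos: [471.7, 192.5, 158.1]
ee_rot: [1.063, 1.296, -1.063]
contact_force: [-0.8, 0.4, 4.5]
opening: 21.7
```

Contact came at a TCP height of about 160.5, and the force tracks the spring curve. Continuing smoothly through the snap.

>>> jog_arm:
  plan: [0.0014, 0.00045, 0, 0, 0.0, 0.0014, 0.00045, 0, 0, 0.0, 0, 0, 0, 0, 0.0]

```text
clock: 20.68
ee_pos: [472.5, 192.7, 155.5]
ee_rot: [1.064, 1.296, -1.063]
contact_force: [-3.6, -1.5, 8.9]
opening: 22.1
```

>>> jog_arm:
  plan: [0.0014, 0.00045, 0, 0, 0.0, 0.0014, 0.00045, 0, 0, 0.0, 0.001, 0.0003, 0, 0, 0.0, 0, 0, 0, 0, 0.0]

```text
clock: 21.18
ee_pos: [473.7, 192.9, 151.5]
ee_rot: [1.063, 1.296, -1.063]
contact_force: [-0.8, 0.4, 4.5]
opening: 21.7
```

>>> jog_arm:
  plan: [0.001, 0.0003, 0, 0, 0.0, 0.001, 0.0003, 0, 0, 0.0, 0, 0, 0, 0, 0.0]

```text
clock: 21.55
ee_pos: [474.3, 193.1, 149.7]
ee_rot: [1.064, 1.296, -1.063]
contact_force: [-2.7, -1.4, 6.7]
opening: 21.9
```

>>> jog_arm:
  plan: [0.001, 0.0003, 0, 0, 0.0, 0, 0, 0, 0, 0.0]

```text
clock: 21.8
ee_pos: [474.6, 193.1, 148.8]
ee_rot: [1.064, 1.296, -1.063]
contact_force: [-2.3, -0.8, 7.1]
opening: 22.2
```

```bash
python3 - <<'E'
from pen2 import *
o=r.observe();print(o['ee_pos'],o['contact_force'],o['moment'])
save('wrist','pics/w18.png');im=save('scene','pics/s18.png')
cv2.imwrite('pics/c18.png',np.hstack([cv2.resize(im[190:270,350:440,::-1],None,fx=5,fy=5,interpolation=2),cv2.resize(cv2.imread('pics/w18.png')[80:280,230:400],(340,400))]))
E
```

```text
[474.627 193.095 148.763] [-2.26  -0.771  7.079] [-0.09   0.277 -0.035]
```

View pics/c18.png

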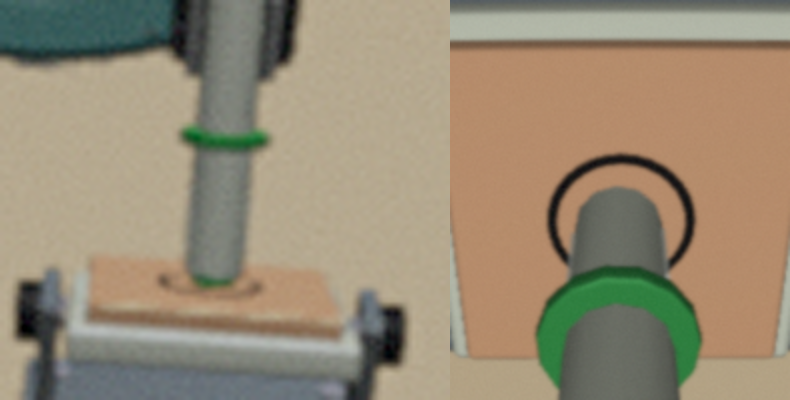

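The guard is in, at about 12.5 mm of travel with 7.5–8 N along the normal, and the foot is inside the ring. Holding.

>>> jog_arm:
  plan: [0.0002, 0.0001, 0, 0, 0.0, 0, 0, 0, 0, 0.0, 0, 0, 0, 0, 0.0, 0, 0, 0, 0, 0.0, 0, 0, 0, 0, 0.0]

```text
clock: 22.52
ee_pos: [474.7, 193.1, 148.6]
ee_rot: [1.064, 1.296, -1.063]
contact_force: [-2.2, -0.9, 6.9]
opening: 22.0
```

>>> jog_arm:
  plan: [0, 0, 0, 0, 0.0, 0, 0, 0, 0, 0.0, 0, 0, 0, 0, 0.0, 0, 0, 0, 0, 0.0, 0, 0, 0, 0, 0.0]

```text
clock: 23.15
ee_pos: [474.7, 193.1, 148.6]
ee_rot: [1.064, 1.295, -1.063]
contact_force: [-2.3, -1.6, 6.7]
opening: 22.0
```

>>> jog_arm:
  plan: [0, 0, 0, 0, 0.0, 0, 0, 0, 0, 0.0, 0, 0, 0, 0, 0.0, 0, 0, 0, 0, 0.0, 0, 0, 0, 0, 0.0]

```text
clock: 23.78
ee_pos: [474.7, 193.1, 148.6]
ee_rot: [1.064, 1.296, -1.063]
contact_force: [-2.3, -0.8, 7.7]
opening: 22.0
```

>>> jog_arm:
  plan: [0, 0, 0, 0, 0.0, 0, 0, 0, 0, 0.0, 0, 0, 0, 0, 0.0, 0, 0, 0, 0, 0.0, 0, 0, 0, 0, 0.0]

```text
clock: 24.4
ee_pos: [474.7, 193.1, 148.7]
ee_rot: [1.064, 1.295, -1.063]
contact_force: [-2.6, -0.5, 7.8]
opening: 21.4
```

>>> jog_arm:
  plan: [0, 0, 0, 0, 0.0, 0, 0, 0, 0, 0.0, 0, 0, 0, 0, 0.0, 0, 0, 0, 0, 0.0, 0, 0, 0, 0, 0.0]

```text
clock: 25.02
ee_pos: [474.7, 193.1, 148.7]
ee_rot: [1.064, 1.295, -1.063]
contact_force: [-2.8, -0.8, 7.5]
opening: 21.8
```

>>> jog_arm:
  plan: [0, 0, 0, 0, 0.0, 0, 0, 0, 0, 0.0, 0, 0, 0, 0, 0.0, 0, 0, 0, 0, 0.0, 0, 0, 0, 0, 0.0]

```text
clock: 25.65
ee_pos: [474.7, 193.1, 148.6]
ee_rot: [1.064, 1.295, -1.063]
contact_force: [-2.3, -1.0, 6.5]
opening: 21.8
```

```bash
python3 - <<'E'
from pen2 import *
o=r.observe();print(o['clock'],o['ee_pos'],o['contact_force'],o['moment'])
save('wrist','pics/w19.png');im=save('scene','pics/s19.png');save('top','pics/t19.png')
cv2.imwrite('pics/c19.png',np.hstack([cv2.resize(im[160:270,350:440,::-1],None,fx=4,fy=4,interpolation=2),cv2.resize(cv2.imread('pics/w19.png')[80:420,200:430],(298,440))]))
for u in(False,True):measure('pics/w19.png','pics/s19.png',o['ee_pos'],o['ee_rot'],(380,160,420,250),g=False,use_scene=u)
E
```

```text
25.65 [474.718 193.129 148.649] [-2.288 -0.954  6.515] [-0.083  0.363 -0.038]
wrist [[278, 334, 73, 57, 3275], [273, 213, 82, 60, 2053]]
scene [([391, 184, 13, 4, 39], [396.3, 185.8]), ([386, 215, 18, 5, 52], [394.5, 217.6])]
p0 [-32.163   2.097  -0.131] theta 0.9648212597109351 phi 0.002996699947189613 res [-0. -0. -0. -0.]
foot tool [28.211 89.223 -0.449] world [562.149 210.972 120.468] axis world [-0.806 -0.163  0.569]
wrist [[278, 334, 73, 57, 3275], [273, 213, 82, 60, 2053]]
scene [([391, 184, 13, 4, 39], [396.3, 185.8]), ([386, 215, 18, 5, 52], [394.5, 217.6])]
p0 [-32.163   2.097  -0.131] theta 0.9648212597109351 phi 0.002996699947189613 res [-0. -0. -0. -0.]
foot tool [28.211 89.223 -0.449] world [562.149 210.972 120.468] axis world [-0.806 -0.163  0.569]
```

View pics/c19.png

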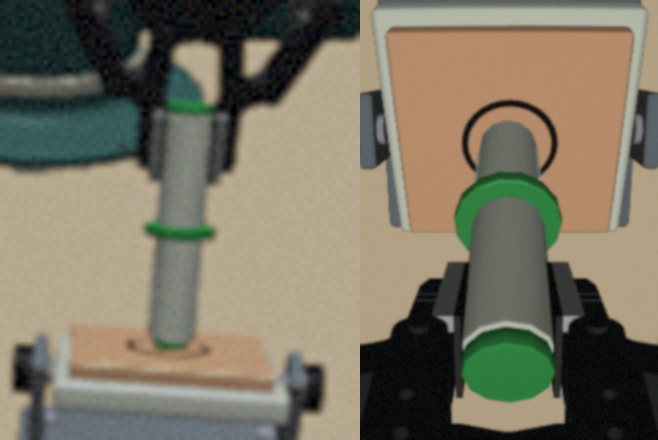

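View pics/s19.png

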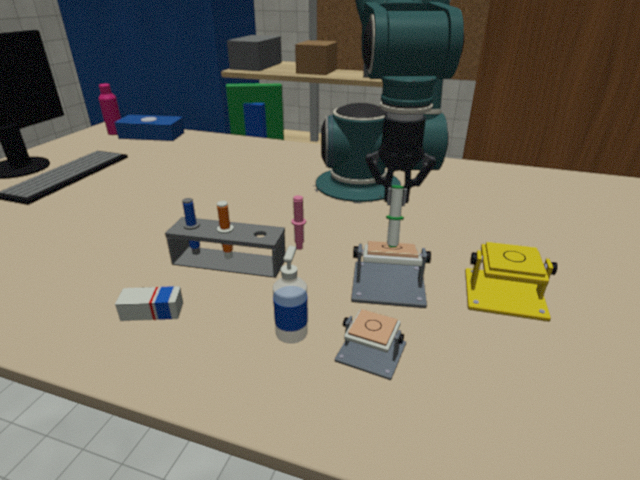

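```bash
python3 - <<'E'
from workcell import r
print(r.hand_in())
E
```

```text
the job is handed in; nothing more can be done
None
```

The trainer is pressed into the practice pad inside the ring, clicked in and still held there. I handed the job in at about 26 s; no verdict is reported.

**How it was done**
- My first grip on the handle was too shallow, so I set the pen back in its hole and regripped it lower.
- The tool cannot tilt, so I swung the pen about 0.3 rad in the grip by pushing its barrel lightly (4–5 N) against the edge of the fixed stand. The guard did not take part in that.
- I then pressed it along the pad's normal in steps of about 1–1.5 mm.

**Last checks**
- **Click:** the force rose to about 9 N, dropped as the guard snapped through, then settled at 7–8 N. Travel was about 12.5–12.7 mm, well past the 9 mm click point.
- **Hold:** it was held steady for about 4 s, in line with the pad normal, with the nose inside the ring in both the scene and wrist views.
- **Surroundings:** in the final scene picture the other pens, sanitiser, carton, pads and pink pen look unmoved. I did not re-measure the pad's tilt.

**Uncertain or disagreeing**
- **Squareness:** estimates of the pen's tilt ranged from 0.27 to 0.30 rad, against 0.305 measured for the pad, so it could be about 1–2° off square.
- **Final tilt fit:** this failed because the pressed-in guard was hidden. The cap and collar sit at the same pixels in the wrist view as before pressing, so the pen did not turn in the grip.
- **Fingertips:** both views showed them about 28 mm behind the stated TCP. I worked from the pictures.

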